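# Stack framed battery cells on the twin-pin stand

## Robot

A 6-joint arm with a two-finger parallel gripper is mounted at the origin on the work surface. World frame = base frame: x ahead of the robot, y to its left, z up, the work surface at z = 0. Lengths are in mm, angles in rad, forces in N, time in s.
With the tool pointing down it reaches from about 400 to 925 mm from the base axis. Payload 12.5 kg.
Tool frame: the origin (TCP) lies at the very end of the fingers, on their centre line; the grasp point (between the pads) lies 19 mm behind it; z points along the fingers, y is the direction in which the jaws open and shut (so a half turn about z gives the same grasp; the last joint's range is limited). The gripper opens to 95 mm and grips with 3 to 60 N. Pads are 20 mm wide; open, the fingers measure 119 mm over their backs; the gripper's body (75 mm by 180 mm) begins 59 mm behind the grasp point.
Start: joints at [1.145, 0.491, 1.559, -0, 1.092, -0.106], TCP at [196.469, 593.335, 214.661] pointing down, gripper open.
Joint ranges: [-3.1, 3.1], [-0.84, 2.19], [0.05, 2.79], [-1.13, 4.28], [0.06, 2.93], [-2.69, 2.69]. Speed limits (rad/s): [2.22, 2.22, 2.79, 3.14, 3.14, 3.14].

## Interface

Orientations are given as [roll, pitch, yaw] about the fixed x, y, z axes, in that order (R = Rz(yaw) Ry(pitch) Rx(roll)).
In Python, from cell import env gives the robot as it stands.
- The arm moves only by the shell command python3 -m pendant 'ROWS'. ROWS is JSON, a list that holds one entry, the list of rows, each a list of 5 numbers: the opening, from 0 (shut) to 1 (fully open), then the shift along the tool's x, y, z in m, then the turn about the tool's z in rad. A call has exactly 8 rows; each row is the pose to reach, as a shift and turn from the pose commanded when the call began, along the tool's axes at that moment; what a row does not reach only later rows make up. A row lasts 1/10 s, in which the tool goes at most 50 mm and 8.59 degrees, less where a joint would pass 70% of its speed; a pose out of reach is approached as far as the arm can. A call with a gripper value outside its range is refused whole. The fingers move at their own pace and stop on an object; the grip force is fixed at half the most. Time passes only in rows, so rows that repeat a pose let the fingers close, or fill a call up. It gives the time, the measured TCP pose, the force and the opening at its end, in the units of the state.
- env.state(): the state, without advancing time (a new reading comes with each control period).
- env.read_camera(name): name is "side" or "top" or "wrist"; returns a dict with "image" (384x512x3 uint8, blue, green, red), "range_z" (384x512 float32, mm along the optical axis (not along the pixel's ray), 0 where there is no reading), "fx", "fy", "cx", "cy" (pixels), "dist" ([k1, k2, p1, p2, k3] as OpenCV has them; the pictures are not rectified), "rvec" (rotation vector, rad) and "tvec" (3), from world to camera coordinates, as OpenCV has them; the wrist camera has in their place "tool_from_camera" (4x4, takes a point from camera to tool coordinates, whose origin is the TCP and whose axes are the flange's). Camera axes: x right, y down, z forward; pixel columns grow to the right and rows downward; lengths in mm; the calibration is good to about 2 mm. A picture is of the moment at which its call begins: read the wrist's pose just before it.
- env.job_done(): hands the job in, once; it reports no verdict.
The state is a dict: "t": time; "joints": joint angles; "qvel": joint speeds; "tau": joint torques, N m; "eef_pos": TCP position; "tcp_rot": TCP orientation; "ft_force": force on the tool from outside, world axes, zero at the start; "moment": the same for the moment, N m; "opening": opening from 0.0 (shut) to 1.0 (fully open).
Only numpy, scipy, OpenCV 4.12 (cv2) and the standard library are available. Lean on these libraries where they do the work, as an engineer would, in place of code of your own. Each camera call takes 0.05 s, during which the arm holds its last target. There are 200 camera calls.

## Task

First lift the steel setting bar off the two pins of the stacking stand and put it back in its own storage nest, the narrow one, lying flat on the nest floor. Then hang every framed cell from the tray by its two holes on the two pins, one flat on another and all the way down, and after them the aluminium end plate from the wide nest, also by its two holes. Last, settle the stack: set the steel weight from its small nest flat on the end plate, centred between the two scribed lines and square with it, let go and leave it there for two seconds, then put it back flat in its own nest; do not disturb the screwdriver, the jar or the carton.

Things in the scene. Friction and masses are not known exactly. Their poses are not given: they have to be found in the camera images.
- stand: Fixed stand: dark steel base 240 x 90 x 12 mm with two upright posts (26 mm diameter) 85 mm either side of its middle along x. Each has a flat shoulder 50 mm above the table, from which a pin of 10 mm diameter goes up 75 mm more (tip at 125 mm, last 8 mm tapered). Nothing between the posts above the base. Origin: centre of its underside; x through both pins, z up. Half a turn makes no difference.
- seat (a point): Point midway between the stand's two pins at shoulder height (50 mm above the table); the underside of a fully seated lowest part has its centre here. Same axes as the stand.
- setbar: Loose plain steel setting bar, 200 x 30 x 20 mm (x, y, z), about 0.4 kg, two vertical through holes of 14 mm, 85 mm either side of the middle along x. At the start it hangs on the stand's pins, resting on the shoulders. Origin: centre of its underside; x along its length, z up. End for end it is the same.
- narrow_nest: Fixed grey plastic nest for the setting bar: floor 6 mm above the table, pocket 208 (x) x 38 mm (y), outside 224 x 54 mm. Walls to 16 mm above the table, only at both ends and along the last 34 mm of each long side; the middle is open for fingers. Origin: centre of its underside. The two nests may stand in either order and are told apart by width.
- narrow_nest_floor (a point): Centre of the narrow nest's pocket floor (6 mm above the table); axes as the nest.
- wide_nest: Fixed grey plastic nest like the narrow one but with a pocket 208 x 54 mm (outside 224 x 70 mm); the end plate lies in it at the start. Origin: centre of its underside, x along its length; floor 6 mm above the table, walls to 16 mm.
- tray: Fixed clear plastic transport tray, 300 x 360 mm (x, y), floor 3 mm thick, outer rim 8 mm above the table; the framed cells lie on its floor roughly in three rows, long sides along its x. Origin: centre of its underside.
- frame1: Loose framed battery cell, all alike, about 0.24 kg: black plastic frame, silver on top, 16 mm thick, middle 140 (x) x 46 mm (y), at each end a 30 x 30 mm ear with a vertical through hole of 14 mm, 85 mm from the middle (200 mm overall). Starts flat in the tray, silver side up. Origin: centre of its underside; x along its length, z up. Fits either way round. 2 or 3 are there.
- frame2: Loose framed battery cell, all alike, about 0.24 kg: black plastic frame, silver on top, 16 mm thick, middle 140 (x) x 46 mm (y), at each end a 30 x 30 mm ear with a vertical through hole of 14 mm, 85 mm from the middle (200 mm overall). Starts flat in the tray, silver side up. Origin: centre of its underside; x along its length, z up. Fits either way round. 2 or 3 are there.
- frame3: Loose framed battery cell, all alike, about 0.24 kg: black plastic frame, silver on top, 16 mm thick, middle 140 (x) x 46 mm (y), at each end a 30 x 30 mm ear with a vertical through hole of 14 mm, 85 mm from the middle (200 mm overall). Starts flat in the tray, silver side up. Origin: centre of its underside; x along its length, z up. Fits either way round. 2 or 3 are there.
- endplate: Loose plain aluminium end plate, rectangular, 200 x 46 x 10 mm (x, y, z), about 0.22 kg, two vertical through holes of 14 mm 85 mm either side of the middle along x; two dark scribed lines across its top 37 mm either side of the middle. Starts in the wide nest. Origin: centre of its underside; x along its length, z up. Either way round fits.
- weight_nest: Fixed small grey plastic nest of the weight, like the others: floor 6 mm above the table, pocket 78 (x) x 52 mm (y), outside 94 x 68 mm; walls to 16 mm above the table at both ends and along the last 12 mm of each long side, the middle open for fingers. Origin: centre of its underside.
- weight_nest_floor (a point): Centre of the weight nest's pocket floor (6 mm above the table); axes as the nest.
- weight: Loose dark steel block, 70 x 44 x 30 mm (x, y, z), about 0.7 kg, lying in its nest at the start. On the stack its 70 mm length goes along the end plate's length, between the scribed lines. Origin: centre of its underside; z up.
- driver: Bystander: loose screwdriver about 0.2 m long, lying on the table beyond the tray. Do not disturb.
- jar: Bystander: loose jar, 60 mm diameter, 75 mm high, beyond the stand. Origin: centre of its underside. Do not disturb.
- carton: Bystander: loose cardboard carton 90 x 60 x 45 mm. Origin: centre of its underside. Do not disturb.
Not all that is in view belongs to the job. What is shaped like the frame2 but red or yellow is not meant.

How it is judged:
By the outcome, as a careful person would: the job done as asked, in the order asked, and still so for the second after the job is handed in, with the robot touching nothing.
Of frame1, frame2, frame3 only 2 to 3 are there at a start; the rules pass over those that are not, and their reading is None.
At some moment in a run one of frame1, frame2, frame3 may be knocked a few centimetres aside while the robot is not near it.
It also fails if it takes over 210 s, if anything falls off the work surface, if the arm or the gripper's body presses on something with over 40 N, if the wrist force passes 120 N, or if a joint passes its speed limit or range.

## Working session

There is one attempt and no reset: what is moved stays moved. The work goes in short steps, Python scripts to look and compute and a shell command to move; the robot and the scene stay as the last step left them, time stands still between calls to the robot, and variables do not carry over. Pictures are saved under pics/ and viewed, about 12 in all and at most 16, crops included, and the job is handed in when it is done.

```bash
ls; mkdir -p pics; python3 - <<'E'
from cell import env
import cv2,numpy as np
print(env.state())
for n in ("top","side"):
    d=env.read_camera(n); cv2.imwrite(f"pics/{n}0.png",cv2.resize(d["image"],(800,600))); np.savez(f"{n}0.npz",**d)
    print({k:v for k,v in d.items() if k not in("image","range_z")})
E
```

```text
pics
{'t': 0.0, 'joints': array([ 1.14540379e+00,  4.91577729e-01,  1.55946340e+00,  4.53434317e-07,
        1.09170340e+00, -1.05584149e-01]), 'qvel': array([-0.00015836,  0.00077951,  0.000917  ,  0.00075598, -0.00011682,
       -0.00092723]), 'tau': array([-1.88320497e-03, -6.12640715e+01, -2.58175153e+01,  6.91307872e-02,
        4.82061657e-02, -7.41707709e-05]), 'eef_pos': array([196.35493693, 593.0896524 , 214.04566047]), 'tcp_rot': array([-3.14044723e+00, -1.21793852e-04,  2.82178399e+00]), 'ft_force': array([ 0.46553652,  0.19998005, -0.15926771]), 'moment': array([ 0.04062166, -0.0163852 , -0.02295259]), 'opening': 0.9995757216557687}
{'fx': 358.19258437970876, 'fy': 358.19258437970876, 'cx': 253.3477368033773, 'cy': 194.01015452052505, 'dist': array([0.01586174, 0.        , 0.        , 0.        , 0.        ]), 'rvec': array([ 2.18477149, -2.13352813,  0.13215009]), 'tvec': array([  78.0412452 ,  579.25059594, 1066.91608984])}
{'fx': 454.5533207574108, 'fy': 454.5533207574108, 'cx': 258.5586537338149, 'cy': 185.35896446548745, 'dist': array([0.02578727, 0.        , 0.        , 0.        , 0.        ]), 'rvec': array([ 0.052297  , -2.88557954,  1.17267736]), 'tvec': array([ 612.84016995,    5.35144029, 1719.94499646])}
```

View pics/top0.png

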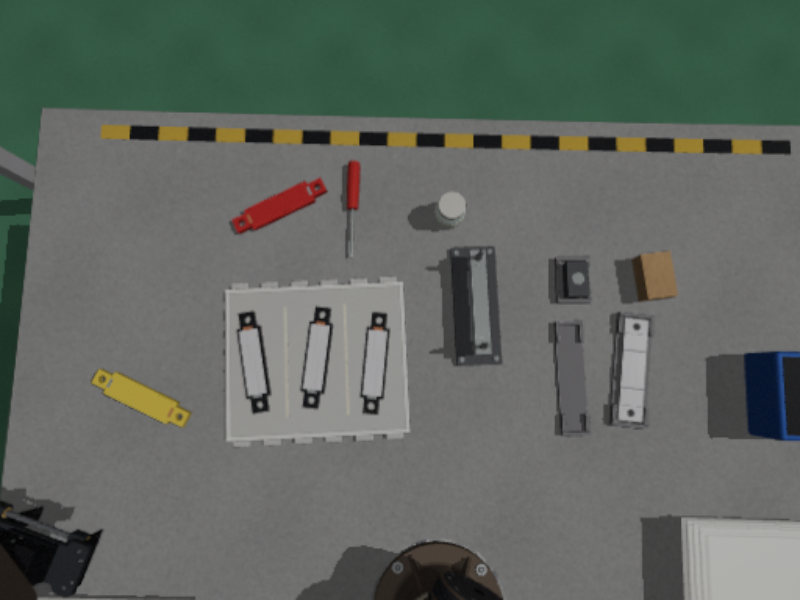

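View pics/side0.png

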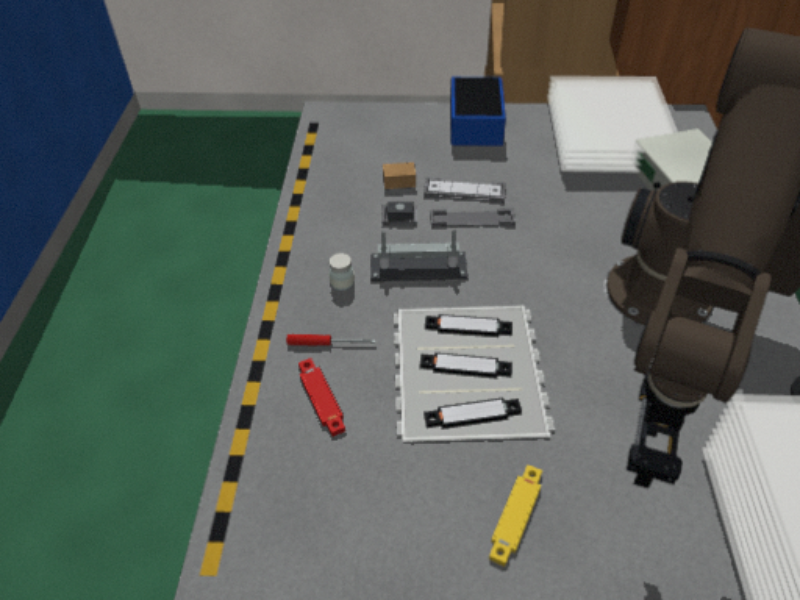

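The top view shows three frames in the tray at about (253,362), (317,357) and (375,363). The stand and bar are at (478,305), with the narrow nest (571,378), wide nest and plate (632,370), and weight (574,280). The decoys are the red and yellow parts. The side view agrees.

```bash
cat > h.py <<'E'
from cell import env
import cv2,numpy as np
from scipy.spatial.transform import Rotation as R
def ray(d,uv,z,T=None):
    """pixels -> world points on plane z. T: world_from_camera 4x4 for the wrist"""
    uv=np.asarray(uv,float).reshape(-1,1,2)
    K=np.array([[d["fx"],0,d["cx"]],[0,d["fy"],d["cy"]],[0,0,1]])
    n=cv2.undistortPoints(uv,K,np.asarray(d["dist"])).reshape(-1,2)
    r=np.c_[n,np.ones(len(n))]
    if T is None:
        Rm=cv2.Rodrigues(np.asarray(d["rvec"]))[0]; Rw=Rm.T; o=-Rm.T@np.asarray(d["tvec"])
    else: Rw=T[:3,:3]; o=T[:3,3]
    w=r@Rw.T
    return o+w*((z-o[2])/w[:,2])[:,None]
def wrist(name=None):
    s=env.state(); d=env.read_camera("wrist")
    T=np.eye(4); T[:3,:3]=R.from_euler("xyz",s["tcp_rot"]).as_matrix(); T[:3,3]=s["eef_pos"]
    d["T"]=T@np.asarray(d["tool_from_camera"])
    if name: cv2.imwrite(f"pics/{name}.png",d["image"]); np.savez(f"{name}.npz",**d)
    return s,d
def move(s,x,y,yaw,z):
    """print tool-axis shift to get to x,y,z,yaw (mm)"""
    y0=s["tcp_rot"][2]; dw=np.array([x,y,z])-s["eef_pos"]
    Rt=R.from_euler("xyz",[np.pi,0,y0]).as_matrix()
    t=(y0-yaw+np.pi)%(2*np.pi)-np.pi
    print("shift m",np.round(Rt.T@dw/1000,4),"turn",round(t,4))
E
python3 - <<'E'
from h import *
d=dict(np.load("top0.npz"))
P={"standA":(473,257,70),"standB":(481,347,70),"nn1":(570,322,16),"nn2":(573,433,16),"wn1":(636,316,16),"wn2":(628,424,16),"w1":(574,260,36),"w2":(575,298,36),
"f1a":(247,318,19),"f1b":(260,406,19),"f2a":(322,313,19),"f2b":(312,401,19),"f3a":(379,319,19),"f3b":(371,406,19),"jar":(452,200,75)}
for k,(u,v,z) in P.items(): print(k,np.round(ray(d,[(u*.64,v*.64)],z)[0],0))
s,w=wrist(); print(w["tool_from_camera"],w["fx"],w["cx"],w["cy"],w["dist"])
print(np.round([ray(d,[(p%512,p//512)],0)[0] for p in (0,)],0))
c=ray(d,[(475*.64,303*.64)],70)[0]; move(s,c[0],c[1],np.pi,300)
E
```

```text
standA [666. -55.  70.]
standB [493. -71.  70.]
nn1 [ 550. -256.   16.]
nn2 [ 333. -259.   16.]
wn1 [ 565. -388.   16.]
wn2 [ 353. -366.   16.]
w1 [ 672. -260.   36.]
w2 [ 596. -260.   36.]
f1a [542. 387.  19.]
f1b [371. 352.  19.]
f2a [556. 238.  19.]
f2b [383. 251.  19.]
f3a [547. 125.  19.]
f3b [376. 136.  19.]
jar [776. -12.  75.]
[[ 6.32693546e-04 -9.55961629e-01 -2.93490993e-01  8.41069620e+01]
 [ 9.99999768e-01  6.78743744e-04 -5.50598706e-05  8.24237412e-01]
 [ 2.51840299e-04 -2.93490890e-01  9.55961837e-01 -1.70201948e+02]
 [ 0.00000000e+00  0.00000000e+00  0.00000000e+00  1.00000000e+00]] 319.40588939818656 252.54495996939764 188.0778958548214 [-0.05026072  0.          0.          0.          0.        ]
[[1216.  955.    0.]]
shift m [-0.5662 -0.4995 -0.0859] turn -0.3198
```

```bash
python3 -m pendant '[[[1,-0.035,-0.031,-0.02,-0.04],[1,-0.07,-0.062,-0.04,-0.08],[1,-0.105,-0.093,-0.06,-0.12],[1,-0.14,-0.124,-0.086,-0.16],[1,-0.175,-0.155,-0.086,-0.2],[1,-0.21,-0.186,-0.086,-0.24],[1,-0.245,-0.217,-0.086,-0.28],[1,-0.28,-0.248,-0.086,-0.32]]]'
python3 - <<'E'
from h import *
move(env.state(),580,-63,np.pi,300)
E
```

```text
t: 0.95
eef_pos: [384.8, 268.1, 300.8]
tcp_rot: [3.141, 0.0, -3.14]
ft_force: [1.5, 0.8, 0.6]
opening: 1.002
shift m [-0.1946 -0.3315  0.0008] turn 0.002
```

```bash
python3 -m pendant '[[[1,-0.028,-0.045,0,0],[1,-0.056,-0.09,0,0],[1,-0.084,-0.135,0,0],[1,-0.112,-0.18,0,0],[1,-0.14,-0.225,0,0],[1,-0.168,-0.27,0,0],[1,-0.195,-0.31,0,0],[1,-0.195,-0.331,0,0]]]'
python3 -m pendant '[[[1,0,0,0,0],[1,0,0,0,0],[1,0,0,0,0],[1,0,0,0,0],[1,0,0,0,0],[1,0,0,0,0],[1,0,0,0,0],[1,0,0,0,0]]]'
python3 - <<'E'
from h import *
wrist("ws0")
E
```

```text
t: 1.75
eef_pos: [580.9, -63.7, 299.9]
tcp_rot: [3.141, -0.0, 3.141]
ft_force: [-1.0, 0.6, -0.3]
opening: 0.998
t: 2.55
eef_pos: [579.3, -60.9, 300.7]
tcp_rot: [3.142, 0.0, -3.141]
ft_force: [-0.4, -0.1, -0.5]
opening: 1.001
```

View pics/ws0.png

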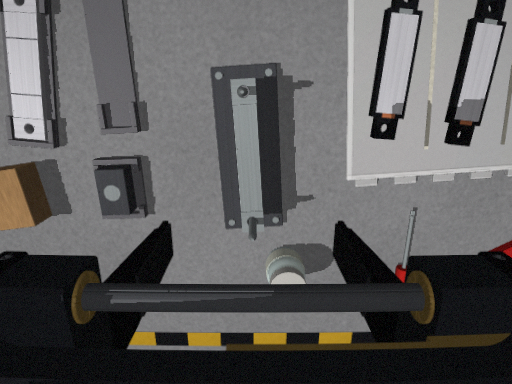

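Wrist view: the stand runs through column ~245, with the near pin at (243,92), the far pin near (252,225), and the bar bright between them. I'll take a closer look at the pins.

```bash
python3 - <<'E'
from h import *
d=dict(np.load("ws0.npz")); im=d["image"]; T=d["T"]
c=im[55:240,205:305]; cv2.imwrite("pics/ws0c.png",cv2.resize(c,None,fx=3.2,fy=3.2,interpolation=cv2.INTER_CUBIC))
g=cv2.cvtColor(im,cv2.COLOR_BGR2GRAY); hsv=cv2.cvtColor(im,cv2.COLOR_BGR2HSV)
print(im[150,248],im[150,226],im[150,268],im[150,200],im[90,243])
def rect(m,z,lbl):
    cs,_=cv2.findContours(m.astype(np.uint8),cv2.RETR_EXTERNAL,cv2.CHAIN_APPROX_NONE)
    k=max(cs,key=cv2.contourArea); p=ray(d,k,z,T)[:,:2].astype(np.float32)
    r=cv2.minAreaRect(p); print(lbl,r,cv2.minAreaRect(k)[0]); return r
roi=np.zeros(g.shape,bool); roi[55:240,205:305]=1
rect(roi&(g>110),70,"bar")
dark=cv2.morphologyEx((roi&((g<70)|(g>110))).astype(np.uint8),cv2.MORPH_OPEN,np.ones((9,9)))
rect(dark,12,"base")
E
```

```text
[148 148 142] [73 70 69] [42 42 41] [130 126 127] [88 89 84]
bar ((573.7625122070312, -61.431884765625), (118.41516876220703, 242.3313751220703), 87.65579223632812) (254.5, 147.0)
base ((580.225341796875, -53.07129669189453), (203.61163330078125, 65.44696044921875), 3.627598762512207) (256.86407470703125, 146.72247314453125)
```

View pics/ws0c.png

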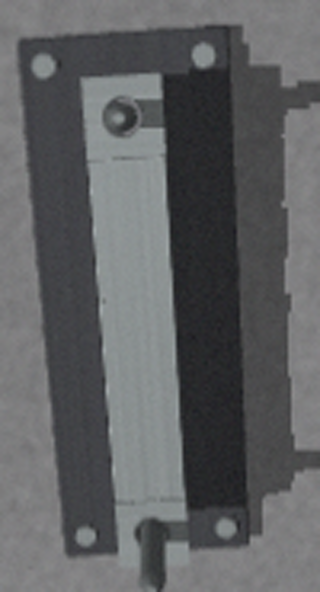

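```bash
cat >> h.py <<'E'
def hmap(d):
    T=d["T"]; rz=d["range_z"]; v,u=np.mgrid[:rz.shape[0],:rz.shape[1]]
    K=np.array([[d["fx"],0,d["cx"]],[0,d["fy"],d["cy"]],[0,0,1]])
    n=cv2.undistortPoints(np.dstack([u,v]).reshape(-1,1,2).astype(float),K,np.asarray(d["dist"])).reshape(-1,2)
    p=np.c_[n,np.ones(len(n))]*rz.reshape(-1,1)
    w=(p@T[:3,:3].T+T[:3,3]).reshape(rz.shape+(3,)); w[rz<=0]=np.nan
    return w
def rects(m,z,d,amin=30):
    cs,_=cv2.findContours(m.astype(np.uint8),cv2.RETR_EXTERNAL,cv2.CHAIN_APPROX_NONE)
    out=[]
    for k in cs:
        if cv2.contourArea(k)<amin: continue
        p=ray(d,k,z,d["T"])[:,:2].astype(np.float32); (c,(a,b),t)=cv2.minAreaRect(p)
        if a<b: a,b,t=b,a,t-90
        t=(t+90)%180-90
        m0=cv2.moments(k); ce=(m0["m10"]/m0["m00"],m0["m01"]/m0["m00"])
        out.append((np.round(c,1),round(a,1),round(b,1),round(t,2),np.round(ce,1)))
    return out
E
python3 - <<'E'
from h import *
d=dict(np.load("ws0.npz")); w=hmap(d); h=w[...,2]
g=cv2.cvtColor(d["image"],cv2.COLOR_BGR2GRAY)
roi=np.zeros(g.shape,bool); roi[55:245,205:305]=1
print("table h",np.nanmedian(h[100:200,185:200]),np.nanstd(h[100:200,185:200]))
for r in rects(roi&(h>62)&(h<78),70,d): print("bar",r)
for r in rects(roi&(h>85),125,d,3): print("pin",r)
b=np.array([(43,66),(204,55),(86,536),(226,527)])/3.2+[205-.35,55-.35]
pb=ray(d,b,12,d["T"])[:,:2]; print("bolts",pb.round(1).tolist(),pb.mean(0))
pt=ray(d,np.array([(120,117),(152,583)])/3.2+[204.65,54.65],125,d["T"])[:,:2]; print("tips",pt.round(1).tolist(),pt.mean(0),np.degrees(np.arctan2(*(pt[1]-pt[0])[::-1])),np.linalg.norm(pt[1]-pt[0]))
E
```

```text
table h 0.07797388221879942 0.852303916054846
bar (array([581.2, -65.9]), 200.4, 30.1, 3.67, array([247.3, 151.2]))
pin (array([656.9, -59.8]), 22.1, 8.3, -0.13, array([252.3, 232.3]))
pin (array([496.1, -70.9]), 9.3, 9.1, 64.06, array([242.1,  91.1]))
bolts [[475.5, -107.0], [471.0, -38.4], [691.9, -92.4], [687.1, -24.5]] [581.37166852 -65.57165563]
tips [[496.3, -70.8], [662.4, -60.3]] [579.34889462 -65.52464402] 3.6249876233778564 166.47946774195367
```

```bash
python3 - <<'E'
from h import *
P=[]
for i in range(6):
    s,d=wrist(); P.append(np.r_[s["eef_pos"],s["tcp_rot"][2]%(2*np.pi)])
    w=hmap(d); h=w[...,2]; roi=np.zeros(h.shape,bool); roi[55:245,205:305]=1
    r=rects(roi&(h>62)&(h<78),70,d)[0]; print(np.round(P[-1],3),r[0],r[3])
m=np.mean(P,0); print(m)
s["eef_pos"]=m[:3]; s["tcp_rot"][2]=m[3]
move(s,581,-65.6,np.pi+0.0646,150)
E
```

```text
[579.359 -60.986 300.66    3.142] [581.2 -65.9] 3.7
[579.362 -61.043 300.649   3.142] [581.2 -65.9] 3.68
[579.359 -61.069 300.599   3.142] [581.2 -65.8] 3.69
[579.385 -61.118 300.641   3.142] [581.2 -65.9] 3.68
[579.379 -61.111 300.597   3.142] [581.2 -65.8] 3.68
[579.363 -61.11  300.581   3.142] [581.2 -65.8] 3.68
[579.36794529 -61.07283981 300.62113585   3.14179158]
shift m [-0.0016 -0.0045  0.1506] turn -0.0644
```

```bash
python3 -m pendant '[[[1,-0.0016,-0.0045,0.03,-0.0644],[1,-0.0016,-0.0045,0.06,-0.0644],[1,-0.0016,-0.0045,0.09,-0.0644],[1,-0.0016,-0.0045,0.12,-0.0644],[1,-0.0016,-0.0045,0.15,-0.0644],[1,-0.0016,-0.0045,0.15,-0.0644],[1,-0.0016,-0.0045,0.15,-0.0644],[1,-0.0016,-0.0045,0.15,-0.0644]]]'
python3 -m pendant '[[[1,0,0,0,0],[1,0,0,0,0],[1,0,0,0,0],[1,0,0,0,0],[1,0,0,0,0],[1,0,0,0,0],[1,0,0,0,0],[1,0,0,0,0]]]'
python3 - <<'E'
from h import *
move(env.state(),581.1,-65.7,np.pi+0.0646,52)
E
```

```text
t: 3.7
eef_pos: [581.8, -65.7, 152.3]
tcp_rot: [-3.141, 0.002, -3.077]
ft_force: [-0.2, -0.5, -0.1]
opening: 0.996
t: 4.5
eef_pos: [581.0, -65.6, 150.6]
tcp_rot: [3.141, -0.0, -3.077]
ft_force: [0.5, -0.8, -0.3]
opening: 0.999
shift m [-0.0001 -0.0001  0.0986] turn 0.0
```

```bash
python3 -m pendant '[[[1,0,0,0.02,0],[1,0,0,0.04,0],[1,0,0,0.06,0],[1,0,0,0.08,0],[1,0,0,0.0985,0],[1,0,0,0.0985,0],[1,0,0,0.0985,0],[1,0,0,0.0985,0]]]'
python3 -m pendant '[[[0,0,0,0,0],[0,0,0,0,0],[0,0,0,0,0],[0,0,0,0,0],[0,0,0,0,0],[0,0,0,0,0],[0,0,0,0,0],[0,0,0,0,0]]]'
python3 -m pendant '[[[0,0,0,-0.01,0],[0,0,0,-0.03,0],[0,0,0,-0.05,0],[0,0,0,-0.08,0],[0,0,0,-0.11,0],[0,0,0,-0.14,0],[0,0,0,-0.16,0],[0,0,0,-0.16,0]]]'
python3 -m pendant '[[[0,0,0,0,0],[0,0,0,0,0],[0,0,0,0,0],[0,0,0,0,0],[0,0,0,0,0],[0,0,0,0,0],[0,0,0,0,0],[0,0,0,0,0]]]'
python3 - <<'E'
from h import *
wrist("ws1"); d=env.read_camera("top"); np.savez("top1.npz",**d); cv2.imwrite("pics/top1.png",d["image"])
E
```

```text
t: 5.3
eef_pos: [581.5, -65.7, 53.1]
tcp_rot: [-3.141, 0.001, -3.077]
ft_force: [0.6, 0.4, -0.3]
opening: 1.002
t: 6.1
eef_pos: [581.0, -65.6, 52.1]
tcp_rot: [3.141, -0.0, -3.077]
ft_force: [0.4, -0.2, 0.8]
opening: 0.385
t: 6.9
eef_pos: [581.7, -65.7, 215.0]
tcp_rot: [-3.14, 0.004, -3.077]
ft_force: [0.7, 0.1, -5.3]
opening: 0.317
t: 7.7
eef_pos: [581.0, -65.6, 212.1]
tcp_rot: [3.142, 0.0, -3.077]
ft_force: [-0.1, -0.5, -3.3]
opening: 0.314
```

View pics/ws1.png

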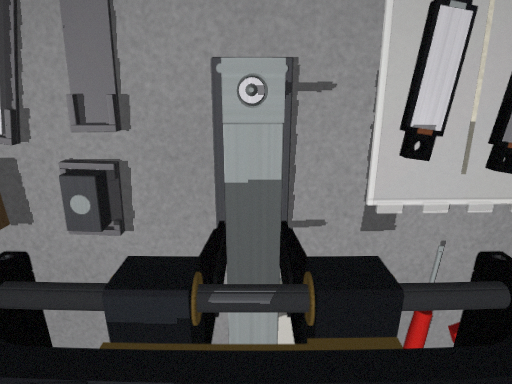

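The bar is off the pins and held square, its near hole at pixel (252,90). Next I'll go to a viewpoint that shows the narrow nest.

```bash
python3 -m pendant '[[[0,0.018,-0.02,-0.025,0.02],[0,0.036,-0.045,-0.05,0.04],[0,0.054,-0.07,-0.07,0.0646],[0,0.072,-0.095,-0.088,0.0646],[0,0.089,-0.1185,-0.088,0.0646],[0,0.089,-0.1185,-0.088,0.0646],[0,0.089,-0.1185,-0.088,0.0646],[0,0.089,-0.1185,-0.088,0.0646]]]'
python3 -m pendant '[[[0,0,0,0,0],[0,0,0,0,0],[0,0,0,0,0],[0,0,0,0,0],[0,0,0,0,0],[0,0,0,0,0],[0,0,0,0,0],[0,0,0,0,0]]]'
python3 - <<'E'
from h import *
s,d=wrist("wn0"); print(s["eef_pos"],s["tcp_rot"])
E
```

```text
t: 8.6
eef_pos: [500.0, -189.1, 300.0]
tcp_rot: [3.141, -0.0, -3.141]
ft_force: [0.5, 0.4, -4.1]
opening: 0.311
t: 9.4
eef_pos: [499.8, -189.6, 300.1]
tcp_rot: [3.142, 0.0, 3.142]
ft_force: [0.0, 0.3, -4.3]
opening: 0.315
[ 499.80175819 -189.60555338  300.11522442] [3.14151402e+00 4.50388834e-05 3.14154830e+00]
```

View pics/wn0.png

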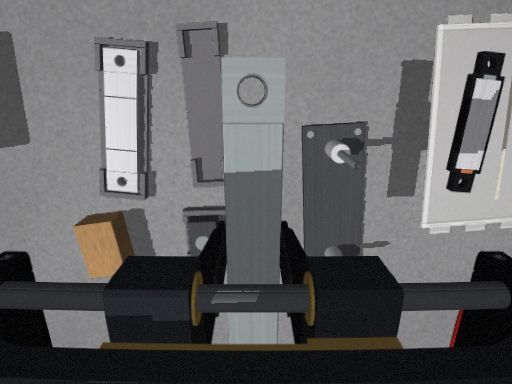

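```bash
python3 -m pendant '[[[0,0,0.025,0,0],[0,0,0.05,0,0],[0,0,0.05,0,0],[0,0,0.05,0,0],[0,0,0.05,0,0],[0,0,0.05,0,0],[0,0,0.05,0,0],[0,0,0.05,0,0]]]'
python3 - <<'E'
from h import *
s,d=wrist("wn1"); print(s["eef_pos"],s["tcp_rot"])
w=hmap(d); h=w[...,2]
roi=np.zeros(h.shape,bool); roi[5:255,:222]=1
near=roi&(h>3.5)&(h<60)
for r in rects(near,16,d,100): print("nest@16",r)
for r in rects(roi&(h>12)&(h<40),16,d,20): print("walls/obj",r)
g=cv2.cvtColor(d["image"],cv2.COLOR_BGR2GRAY)
for r in rects(roi&(g>160),16,d,100): print("bright@16",r)
# held bar in tool frame
hb=(h>250)&(h<340); hb[:, :200]=0; hb[:,300:]=0; hb[240:]=0
print("bar h",np.nanmedian(h[80:130,230:240]))
b=np.zeros_like(hb); b[40:200]=hb[40:200]
for r in rects(b,np.nanmedian(h[80:130,230:240]),d,50): print("held",r)
hole=cv2.findContours(((g<100)&hb).astype(np.uint8),cv2.RETR_EXTERNAL,cv2.CHAIN_APPROX_NONE)[0]
E
```

```text
t: 10.25
eef_pos: [499.8, -139.9, 300.0]
tcp_rot: [3.141, -0.0, 3.141]
ft_force: [0.2, 0.1, -3.6]
opening: 0.315
[ 499.77862605 -139.9337716   300.04519194] [ 3.14149453e+00 -7.78571058e-05  3.14113362e+00]
nest@16 (array([ 634.9, -427.8]), 90.0, 75.4, -82.43, array([ 72.4, 234.7]))
nest@16 (array([ 625.6, -260.1]), 81.1, 69.6, 1.31, array([175.5, 230.6]))
nest@16 (array([ 459.6, -372.5]), 223.1, 76.4, -5.56, array([ 89. , 116.9]))
nest@16 (array([ 441.3, -255.2]), 224.5, 57.3, 2.95, array([168.9, 102.6]))
walls/obj (array([ 636. , -426.2]), 76.8, 72.7, -81.92, array([ 82.5, 229.7]))
walls/obj (array([ 627.1, -261.8]), 76.9, 67.4, 0.34, array([171.5, 230.7]))
walls/obj (array([ 532.3, -251.7]), 54.9, 42.5, -86.88, array([176.6, 176.7]))
walls/obj (array([ 459.4, -375. ]), 223.2, 71.6, -5.63, array([ 86.4, 116.4]))
walls/obj (array([ 350.6, -260.9]), 55.0, 42.1, -86.48, array([159.4,  35.6]))
bright@16 (array([ 460.4, -375.7]), 199.8, 45.6, -5.35, array([ 86. , 118.7]))
bar h 312.7469398624038
held (array([ 435.8, -138.8]), 68.9, 30.1, 0.0, array([252.9, 126.8]))
```

```bash
python3 - <<'E'
from h import *
move(env.state(),440.5,-256.8,np.pi+0.0515,60)
E
```

```text
shift m [ 0.0592 -0.117   0.2401] turn -0.0519
```

```bash
python3 -m pendant '[[[0,0.015,-0.03,0.02,-0.0519],[0,0.03,-0.06,0.06,-0.0519],[0,0.045,-0.09,0.1,-0.0519],[0,0.0592,-0.117,0.14,-0.0519],[0,0.0592,-0.117,0.18,-0.0519],[0,0.0592,-0.117,0.21,-0.0519],[0,0.0592,-0.117,0.24,-0.0519],[0,0.0592,-0.117,0.24,-0.0519]]]'
python3 -m pendant '[[[0,0,0,0,0],[0,0,0,0,0],[0,0,0,0.005,0],[0,0,0,0.015,0],[0,0,0,0.025,0],[0,0,0,0.033,0],[0,0,0,0.04,0],[0,0,0,0.04,0]]]'
python3 -m pendant '[[[0,0,0,0.001,0],[0,0,0,0.003,0],[0,0,0,0.005,0],[0,0,0,0.006,0],[0,0,0,0.007,0],[0,0,0,0.007,0],[0,0,0,0.007,0],[0,0,0,0.007,0]]]'
python3 - <<'E'
from h import *
move(env.state(),440.5,-256.8,np.pi+0.0515,12)
E
```

```text
t: 11.1
eef_pos: [439.4, -255.9, 57.3]
tcp_rot: [3.138, -0.004, -3.09]
ft_force: [0.1, 0.2, -3.3]
opening: 0.314
t: 11.9
eef_pos: [440.2, -256.2, 19.0]
tcp_rot: [3.14, -0.001, -3.09]
ft_force: [0.1, 0.3, -4.5]
opening: 0.314
t: 12.7
eef_pos: [440.7, -256.8, 13.9]
tcp_rot: [-3.141, 0.001, -3.09]
ft_force: [-2.8, 0.4, 7.6]
opening: 0.315
shift m [ 0.0002 -0.      0.0019] turn 0.0004
```

```bash
python3 -m pendant '[[[0.5,0,0,0,0],[0.6,0,0,0,0],[0.7,0,0,0,0],[0.8,0,0,0,0],[0.8,0,0,0,0],[0.8,0,0,0,0],[0.8,0,0,-0.01,0],[0.8,0,0,-0.03,0]]]'
python3 -m pendant '[[[1,0,0,-0.04,0],[1,-0.02,0,-0.08,0],[1,-0.04,0,-0.12,0],[1,-0.06,0,-0.16,0],[1,-0.06,0.02,-0.20,0],[1,-0.06,0.02,-0.24,0],[1,-0.06,0.02,-0.257,0],[1,-0.06,0.02,-0.257,0]]]'
python3 -m pendant '[[[1,0,0,0,0],[1,0,0,0,0],[1,0,0,0,0],[1,0,0,0,0],[1,0,0,0,0],[1,0,0,0,0],[1,0,0,0,0],[1,0,0,0,0]]]'
python3 - <<'E'
from h import *
s,d=wrist("wn2"); print(s["eef_pos"],s["tcp_rot"])
w=hmap(d); h=w[...,2]
roi=np.zeros(h.shape,bool); roi[5:250,:400]=1
print("bar")
for r in rects(roi&(h>19)&(h<40),26,d,100): print(r)
for r in rects(roi&(h>12)&(h<40),16,d,60): print("walls/obj",r)
g=cv2.cvtColor(d["image"],cv2.COLOR_BGR2GRAY)
for r in rects(roi&(g>160)&(h>3),16,d,100): print("bright@16",r)
E
```

```text
t: 13.5
eef_pos: [440.1, -256.2, 43.0]
tcp_rot: [3.14, -0.002, -3.09]
ft_force: [0.1, -0.4, 0.3]
opening: 0.796
t: 14.3
eef_pos: [499.9, -233.5, 303.3]
tcp_rot: [-3.139, 0.004, -3.089]
ft_force: [0.3, -0.2, -0.5]
opening: 1.001
t: 15.1
eef_pos: [499.5, -233.5, 300.1]
tcp_rot: [3.141, 0.0, -3.09]
ft_force: [0.5, 0.5, 0.2]
opening: 0.999
[ 499.49783111 -233.46585448  300.07384269] [ 3.14146532e+00  2.15100167e-05 -3.08965749e+00]
bar
(array([ 626. , -264.3]), 53.9, 45.0, 2.43, array([227.5, 233.1]))
(array([ 607.8, -415. ]), 74.6, 43.1, 62.79, array([130.7, 218.1]))
(array([ 441.6, -256.6]), 199.1, 30.0, 2.81, array([237.3, 102.9]))
walls/obj (array([ 623.9, -261.3]), 67.7, 66.2, 3.04, array([227.6, 228. ]))
walls/obj (array([ 610.6, -417.8]), 77.0, 47.8, 62.79, array([131.6, 217.3]))
walls/obj (array([609.9, -35.9]), 67.0, 42.0, 43.6, array([374.1, 223.7]))
walls/obj (array([ 550.5, -384. ]), 70.3, 43.0, 84.1, array([148.4, 183.9]))
walls/obj (array([528.9, -70.3]), 134.5, 88.5, 3.6, array([358.1, 167.9]))
walls/obj (array([ 460.7, -374.9]), 200.6, 47.9, -5.41, array([152.9, 112.8]))
walls/obj (array([ 446.7, -256.6]), 212.8, 53.3, 3.0, array([237.3, 111. ]))
walls/obj (array([ 369.4, -366.6]), 71.0, 43.0, 84.78, array([157.3,  44.6]))
walls/obj (array([ 350.5, -261.5]), 54.4, 41.8, -87.13, array([237. ,  33.2]))
bright@16 (array([505.5, -59.3]), 23.3, 22.4, -86.75, array([368.6, 160.9]))
bright@16 (array([ 528.8, -382.2]), 61.0, 44.8, -5.45, array([149.2, 165.2]))
bright@16 (array([ 460.4, -375.8]), 72.3, 45.2, -5.83, array([152.1, 117.8]))
bright@16 (array([ 391.8, -369.1]), 61.7, 45.2, -5.4, array([155.4,  66.7]))
```

View pics/wn2.png

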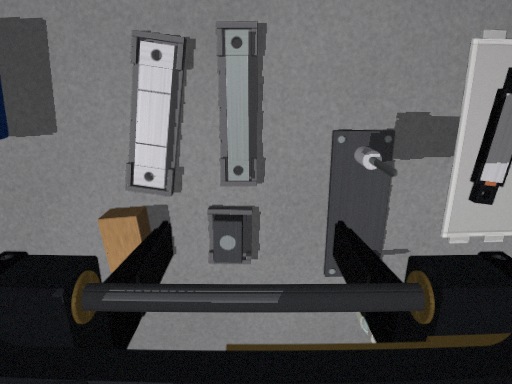

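The bar lies centred in its nest, around (237,103), measured at (441.6,-256.6). The end plate is at (152,113) and the weight at (228,240), both untouched. Now the frames.

```bash
python3 -m pendant '[[[1,-0.0025,0.048,0,0.0519],[1,-0.005,0.096,0,0.0519],[1,-0.0075,0.144,0,0.0519],[1,-0.01,0.192,0,0.0519],[1,-0.0125,0.24,0,0.0519],[1,-0.015,0.288,0,0.0519],[1,-0.018,0.336,0,0.0519],[1,-0.02,0.383,0,0.0519]]]'
python3 -m pendant '[[[1,0,0,0,0],[1,0,0,0,0],[1,0,0,0,0],[1,0,0,0,0],[1,0,0,0,0],[1,0,0,0,0],[1,0,0,0,0],[1,0,0,0,0]]]'
cat >> h.py <<'E'
def frames(d,umin=0,umax=512,vmax=245):
    w=hmap(d); h=w[...,2]; g=cv2.cvtColor(d["image"],cv2.COLOR_BGR2GRAY).astype(int)
    hsv=cv2.cvtColor(d["image"],cv2.COLOR_BGR2HSV)
    roi=np.zeros(h.shape,bool); roi[2:vmax,umin:umax]=1
    m=roi&(h>11)&(h<30); m=cv2.morphologyEx(m.astype(np.uint8),cv2.MORPH_OPEN,np.ones((3,3)))
    return rects(m,19,d,300)
E
python3 - <<'E'
from h import *
s,d=wrist("wf0"); print(s["eef_pos"],s["tcp_rot"])
for r in frames(d): print(r)
E
```

```text
t: 15.95
eef_pos: [499.3, 152.1, 300.3]
tcp_rot: [3.141, 0.001, -3.141]
ft_force: [2.2, 0.5, 1.1]
opening: 0.997
t: 16.75
eef_pos: [499.6, 149.8, 300.2]
tcp_rot: [3.141, 0.0, 3.141]
ft_force: [-0.1, 0.4, 1.0]
opening: 0.999
[499.63774463 149.83849243 300.16193749] [3.14148490e+00 7.54106697e-05 3.14128275e+00]
(array([ 617.9, -239. ]), 65.3, 22.9, -13.94, array([  6.5, 225.1]))
(array([529.2, -64.7]), 136.7, 87.4, 4.31, array([106.9, 166.9]))
(array([469.2, 249.2]), 201.1, 47.5, -5.19, array([322.9, 125.3]))
(array([461. , 133.8]), 200.6, 46.0, -3.63, array([240.5, 118.9]))
(array([457.5, 372.4]), 200.7, 49.8, 10.84, array([409.2, 117.5]))
```

View pics/wf0.png

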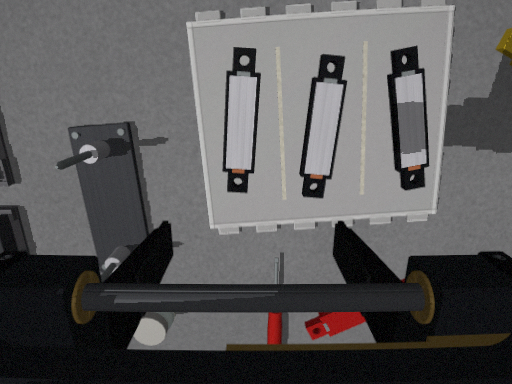

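```bash
python3 - <<'E'
from h import *
move(env.state(),461.0,133.8,np.pi-0.0634,5.5)
E
```

```text
shift m [ 0.0386 -0.0161  0.2946] turn 0.0632
```

```bash
python3 -m pendant '[[[0.75,0.02,-0.008,0.03,0.0632],[0.75,0.0386,-0.0161,0.07,0.0632],[0.75,0.0386,-0.0161,0.11,0.0632],[0.75,0.0386,-0.0161,0.15,0.0632],[0.75,0.0386,-0.0161,0.19,0.0632],[0.75,0.0386,-0.0161,0.23,0.0632],[0.75,0.0386,-0.0161,0.26,0.0632],[0.75,0.0386,-0.0161,0.26,0.0632]]]'
python3 -m pendant '[[[0.75,0,0,0,0],[0.75,0,0,0.01,0],[0.75,0,0,0.02,0],[0.75,0,0,0.03,0],[0.75,0,0,0.0346,0],[0.75,0,0,0.0346,0],[0.75,0,0,0.0346,0],[0.75,0,0,0.0346,0]]]'
python3 -m pendant '[[[0,0,0,0,0],[0,0,0,0,0],[0,0,0,0,0],[0,0,0,0,0],[0,0,0,0,0],[0,0,0,0,0],[0,0,0,0,0],[0,0,0,0,0]]]'
python3 -m pendant '[[[0,0,0,0,0],[0,0,0,0,0],[0,0,0,-0.02,0],[0,0,0,-0.05,0],[0,0,0,-0.09,0],[0,0,0,-0.13,0],[0,0,0,-0.17,0],[0,0,0,-0.195,0]]]'
python3 -m pendant '[[[0,0,0,0,0],[0,0,0,0,0],[0,0,0,0,0],[0,0,0,0,0],[0,0,0,0,0],[0,0,0,0,0],[0,0,0,0,0],[0,0,0,0,0]]]'
python3 - <<'E'
from h import *
s,d=wrist("wh0"); print(s["eef_pos"],s["tcp_rot"])
E
```

```text
t: 17.6
eef_pos: [459.5, 133.7, 37.3]
tcp_rot: [-3.14, -0.006, 3.078]
ft_force: [-0.2, -0.9, 0.3]
opening: 0.753
t: 18.4
eef_pos: [461.2, 134.0, 5.8]
tcp_rot: [3.141, 0.0, 3.078]
ft_force: [-0.5, 0.7, -0.6]
opening: 0.749
t: 19.2
eef_pos: [461.1, 133.9, 5.6]
tcp_rot: [3.141, 0.0, 3.078]
ft_force: [-0.7, -0.3, 2.6]
opening: 0.481
t: 20.0
eef_pos: [461.1, 134.1, 203.0]
tcp_rot: [3.141, 0.002, 3.078]
ft_force: [1.0, -0.0, -2.9]
opening: 0.483
t: 20.8
eef_pos: [461.0, 133.9, 200.4]
tcp_rot: [3.142, -0.0, 3.078]
ft_force: [0.5, -0.4, -2.7]
opening: 0.486
[461.01188049 133.93041651 200.4392677 ] [ 3.14152700e+00 -6.75968412e-05  3.07836809e+00]
```

View pics/wh0.png

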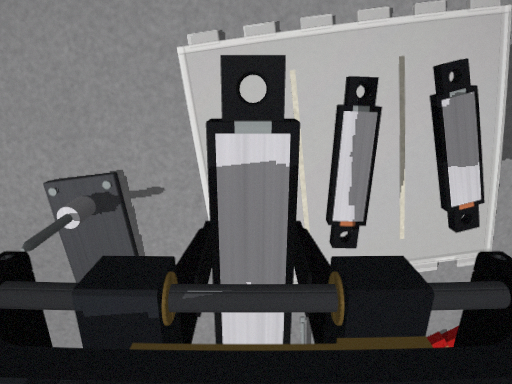

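```bash
cat >> h.py <<'E'
def held(s,d,thk):
    """near hole of the held part, in tool frame (mm): expect x=85+dx,y=dy; top height"""
    g=cv2.cvtColor(d["image"],cv2.COLOR_BGR2GRAY); w=hmap(d); h=w[...,2]; zt=s["eef_pos"][2]
    hh=np.nanmedian(np.r_[h[62:72,232:272].ravel(),h[105:115,232:272].ravel()])
    part=(abs(h-hh)<12); part[:40]=0; part[118:]=0; part[:,:200]=0; part[:,305:]=0
    Ti=np.linalg.inv(np.block([[R.from_euler("xyz",s["tcp_rot"]).as_matrix(),np.asarray(s["eef_pos"]).reshape(3,1)],[np.zeros((1,3)),np.ones((1,1))]]))
    n,lab,st,ce=cv2.connectedComponentsWithStats((~part[45:118,210:298]).astype(np.uint8))
    i=lab[89-45,252-210]; cen=ce[i]+[210,45] if i else None
    print("top rel TCP",round(hh-zt,1),"underside rel TCP",round(hh-zt-thk,1),"hole area px",st[i][4] if i else None,cen)
    for zz in (hh,zt+thk-2):
        if cen is not None: print("hole tool",np.round((Ti@np.r_[ray(d,[cen],zz,d["T"])[0],1])[:3],2))
        cs,_=cv2.findContours(part.astype(np.uint8),cv2.RETR_EXTERNAL,cv2.CHAIN_APPROX_NONE); k=max(cs,key=cv2.contourArea)
        p=ray(d,k,zz,d["T"]); q=(np.c_[p,np.ones(len(p))]@Ti.T)[:,:3]
        print(" edge x max",np.percentile(q[:,0],97).round(1)," y edges",np.percentile(q[:,1],[5,95]).round(1))
E
python3 - <<'E'
from h import *
d=dict(np.load("wh0.npz")); s=env.state(); held(s,d,16)
d=dict(np.load("wn0.npz")); s2=dict(eef_pos=np.array([499.8,-189.6,300.1]),tcp_rot=[np.pi,0,np.pi-.00005]); held(s2,d,20)
move(s,581.2,-65.6,np.pi+0.0646,200)
E
```

```text
top rel TCP 13.5 underside rel TCP -2.5 hole area px 636 [252.56446541  88.19968553]
hole tool [ 84.91   0.93 -13.51]
 edge x max 99.6  y edges [-14.1  15.9]
hole tool [ 84.91   0.93 -14.  ]
 edge x max 99.6  y edges [-14.   15.9]
top rel TCP 12.3 underside rel TCP -7.7 hole area px 617 [251.96110211  90.33225284]
hole tool [ 83.9    0.66 -12.32]
 edge x max 98.4  y edges [-13.9  16.1]
hole tool [ 83.89   0.66 -18.  ]
 edge x max 97.9  y edges [-13.3  15.5]
shift m [-0.1326 -0.1915  0.0005] turn -0.1278
```

```bash
python3 -m pendant '[[[0,-0.022,-0.032,0,-0.03],[0,-0.045,-0.064,0,-0.06],[0,-0.067,-0.096,0,-0.09],[0,-0.09,-0.128,0,-0.1278],[0,-0.112,-0.16,0,-0.1278],[0,-0.1326,-0.1915,0,-0.1278],[0,-0.1326,-0.1915,0,-0.1278],[0,-0.1326,-0.1915,0,-0.1278]]]'
python3 -m pendant '[[[0,0,0,0,0],[0,0,0,0,0],[0,0,0,0.02,0],[0,0,0,0.04,0],[0,0,0,0.05,0],[0,0,0,0.05,0],[0,0,0,0.05,0],[0,0,0,0.05,0]]]'
python3 - <<'E'
from h import *
s,d=wrist("wp0"); held(s,d,16); move(s,581.2,-65.6,np.pi+0.0646,110)
E
```

```text
t: 21.65
eef_pos: [581.1, -66.1, 200.1]
tcp_rot: [3.141, -0.001, -3.078]
ft_force: [0.1, 0.7, -2.2]
opening: 0.482
t: 22.45
eef_pos: [581.6, -65.5, 151.5]
tcp_rot: [-3.141, 0.001, -3.077]
ft_force: [0.1, 0.4, -2.9]
opening: 0.48
top rel TCP 13.4 underside rel TCP -2.6 hole area px 639 [252.50547731  88.11580595]
hole tool [ 84.84   0.94 -13.51]
 edge x max 99.5  y edges [-14.1  16. ]
hole tool [ 84.84   0.94 -14.12]
 edge x max 99.5  y edges [-14.   15.9]
shift m [ 0.0004 -0.0001  0.0415] turn 0.0002
```

View pics/wp0.png

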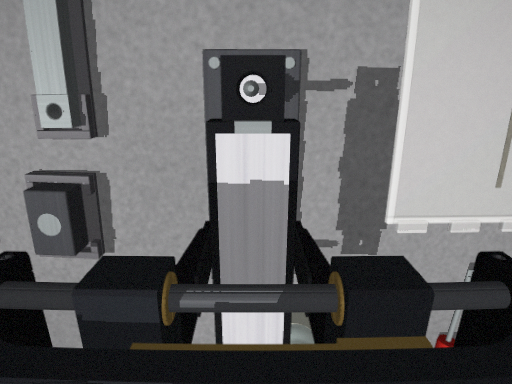

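The near pin tip shows centred in the frame's hole at (252,88), so I'll lower it.

```bash
python3 -m pendant '[[[0,0,0,0.01,0],[0,0,0,0.02,0],[0,0,0,0.03,0],[0,0,0,0.04,0],[0,0,0,0.04,0],[0,0,0,0.04,0],[0,0,0,0.04,0],[0,0,0,0.04,0]]]'
python3 -m pendant '[[[0,0,0,0.01,0],[0,0,0,0.02,0],[0,0,0,0.03,0],[0,0,0,0.04,0],[0,0,0,0.05,0],[0,0,0,0.055,0],[0,0,0,0.055,0],[0,0,0,0.055,0]]]'
python3 -m pendant '[[[0,0,0,0.002,0],[0,0,0,0.003,0],[0,0,0,0.004,0],[0,0,0,0.004,0],[0,0,0,0.004,0],[0,0,0,0.004,0],[0,0,0,0.004,0],[0,0,0,0.004,0]]]'
python3 -c "
from h import *
move(env.state(),581.2,-65.6,np.pi+0.0646,52.5)"
```

```text
t: 23.3
eef_pos: [581.5, -65.6, 110.9]
tcp_rot: [-3.141, 0.001, -3.077]
ft_force: [0.3, -0.1, -1.9]
opening: 0.479
t: 24.1
eef_pos: [581.3, -65.6, 55.6]
tcp_rot: [3.142, 0.0, -3.077]
ft_force: [0.5, -0.1, -2.1]
opening: 0.479
t: 24.9
eef_pos: [581.4, -65.6, 52.6]
tcp_rot: [-3.141, 0.001, -3.077]
ft_force: [-2.1, 0.5, 8.2]
opening: 0.478
shift m [ 0.0002 -0.      0.0001] turn 0.0
```

```bash
python3 -m pendant '[[[0.6,0,0,0,0],[0.75,0,0,0,0],[0.75,0,0,0,0],[0.75,0,0,0,0],[0.75,0,0,-0.02,0],[0.75,0,0,-0.06,0],[0.75,0,0,-0.1,0],[0.75,0,0,-0.14,0]]]'
python3 -m pendant '[[[0.75,0,0,-0.04,0],[0.75,0,0,-0.08,0],[0.75,0,0,-0.108,0],[0.75,0,0,-0.108,0],[0.75,0,0,-0.108,0],[0.75,0,0,-0.108,0],[0.75,0,0,-0.108,0],[0.75,0,0,-0.108,0]]]'
cat >> h.py <<'E'
def stack(s,d,ztop):
    w=hmap(d); h=w[...,2]; roi=np.zeros(h.shape,bool); roi[30:245,190:320]=1
    m=roi&(h>ztop-8)&(h<ztop+8)
    print("h quart",np.round(np.nanpercentile(h[m],[10,50,90]),1))
    for r in rects(m,ztop,d,100): print("stack",r)
    x=[np.nanmedian(h[v-3:v+4,246:252]) for v in (110,130,150,170,190)]; print("h along",np.round(x,1))
E
python3 - <<'E'
from h import *
s,d=wrist("wk1"); print(s["eef_pos"]); stack(s,d,66); move(s,520,240,np.pi,300)
E
```

```text
t: 25.7
eef_pos: [581.0, -65.5, 192.9]
tcp_rot: [3.141, -0.0, -3.077]
ft_force: [0.1, 0.1, -0.1]
opening: 0.747
t: 26.5
eef_pos: [581.1, -65.6, 298.6]
tcp_rot: [3.141, -0.001, -3.077]
ft_force: [-0.2, 0.9, -0.1]
opening: 0.749
[581.07942788 -65.55544798 298.57585433]
h quart [65.2 66.3 67.4]
stack (array([581.1, -64.6]), 199.6, 46.0, 3.66, array([252.3, 151.1]))
h along [66.3 66.6 66.3 66.3 66.4]
shift m [ 0.0412  0.3089 -0.0014] turn 0.0645
```

Frame 1 is flat on the shoulders, with its top at 66.3 all along. Next, frame 2.

```bash
python3 -m pendant '[[[0.75,0.006,0.045,0,0.0645],[0.75,0.012,0.09,0,0.0645],[0.75,0.018,0.135,0,0.0645],[0.75,0.024,0.18,0,0.0645],[0.75,0.03,0.225,0,0.0645],[0.75,0.036,0.27,0,0.0645],[0.75,0.0412,0.309,0,0.0645],[0.75,0.0412,0.309,0,0.0645]]]'
python3 -m pendant '[[[0.75,0,0,0,0],[0.75,0,0,0,0],[0.75,0,0,0,0],[0.75,0,0,0,0],[0.75,0,0,0,0],[0.75,0,0,0,0],[0.75,0,0,0,0],[0.75,0,0,0,0]]]'
python3 - <<'E'
from h import *
s,d=wrist("wf1"); print(s["eef_pos"],s["tcp_rot"])
F=[r for r in frames(d) if 190<r[1]<212]
for r in F: print(r)
r=min(F,key=lambda r:abs(r[0][1]-249)); move(s,r[0][0],r[0][1],np.pi+np.radians(r[3]),5.5)
E
```

```text
t: 27.35
eef_pos: [519.0, 243.8, 299.1]
tcp_rot: [3.141, -0.001, -3.137]
ft_force: [0.3, -0.8, 0.1]
opening: 0.753
t: 28.15
eef_pos: [520.2, 240.1, 299.6]
tcp_rot: [3.141, 0.0, -3.142]
ft_force: [1.0, -0.9, 0.0]
opening: 0.748
[520.19476899 240.07842838 299.55914345] [ 3.14148487e+00  6.52399551e-05 -3.14158102e+00]
(array([469.2, 249.6]), 201.0, 46.1, -4.94, array([259. , 110.2]))
(array([457.1, 373. ]), 201.1, 48.5, 11.18, array([347.7, 101.2]))
shift m [0.051  0.0095 0.2941] turn 0.0862
```

```bash
python3 -m pendant '[[[0.75,0.025,0.005,0.03,0.0862],[0.75,0.051,0.0095,0.07,0.0862],[0.75,0.051,0.0095,0.11,0.0862],[0.75,0.051,0.0095,0.15,0.0862],[0.75,0.051,0.0095,0.19,0.0862],[0.75,0.051,0.0095,0.23,0.0862],[0.75,0.051,0.0095,0.26,0.0862],[0.75,0.051,0.0095,0.26,0.0862]]]'
python3 -m pendant '[[[0.75,0,0,0,0],[0.75,0,0,0.01,0],[0.75,0,0,0.02,0],[0.75,0,0,0.03,0],[0.75,0,0,0.0341,0],[0.75,0,0,0.0341,0],[0.75,0,0,0.0341,0],[0.75,0,0,0.0341,0]]]'
python3 -m pendant '[[[0,0,0,0,0],[0,0,0,0,0],[0,0,0,0,0],[0,0,0,0,0],[0,0,0,0,0],[0,0,0,0,0],[0,0,0,0,0],[0,0,0,0,0]]]'
python3 -m pendant '[[[0,0,0,0,0],[0,0,0,0,0],[0,0,0,-0.02,0],[0,0,0,-0.05,0],[0,0,0,-0.09,0],[0,0,0,-0.13,0],[0,0,0,-0.17,0],[0,0,0,-0.195,0]]]'
python3 -m pendant '[[[0,0,0,0,0],[0,0,0,0,0],[0,0,0,0,0],[0,0,0,0,0],[0,0,0,0,0],[0,0,0,0,0],[0,0,0,0,0],[0,0,0,0,0]]]'
python3 - <<'E'
from h import *
s,d=wrist("wh1"); held(s,d,16); move(s,581.2,-65.6,np.pi+0.0646,200)
E
```

```text
t: 29.0
eef_pos: [467.6, 249.0, 36.5]
tcp_rot: [-3.139, -0.005, 3.055]
ft_force: [-0.8, 0.1, 0.8]
opening: 0.749
t: 29.8
eef_pos: [469.3, 249.7, 5.7]
tcp_rot: [3.141, 0.0, 3.056]
ft_force: [-0.5, 0.1, 0.4]
opening: 0.75
t: 30.6
eef_pos: [469.2, 249.6, 5.5]
tcp_rot: [3.141, 0.0, 3.056]
ft_force: [-0.7, -0.8, 2.2]
opening: 0.484
t: 31.4
eef_pos: [469.4, 249.9, 203.0]
tcp_rot: [3.14, 0.002, 3.056]
ft_force: [0.2, 0.6, -2.3]
opening: 0.482
t: 32.2
eef_pos: [469.2, 249.6, 200.3]
tcp_rot: [3.142, -0.0, 3.056]
ft_force: [-0.2, 0.5, -1.9]
opening: 0.484
top rel TCP 13.6 underside rel TCP -2.4 hole area px 631 [252.60697306  88.73692552]
hole tool [ 84.7    0.94 -13.6 ]
 edge x max 99.2  y edges [-14.1  15.9]
hole tool [ 84.7    0.94 -13.99]
 edge x max 99.2  y edges [-14.   15.9]
shift m [-1.387e-01 -3.044e-01  3.000e-04] turn -0.1507
```

```bash
python3 -m pendant '[[[0,-0.02,-0.044,0,-0.03],[0,-0.04,-0.088,0,-0.06],[0,-0.06,-0.132,0,-0.09],[0,-0.08,-0.176,0,-0.12],[0,-0.1,-0.22,0,-0.1507],[0,-0.12,-0.264,0,-0.1507],[0,-0.1387,-0.3044,0,-0.1507],[0,-0.1387,-0.3044,0,-0.1507]]]'
python3 -m pendant '[[[0,0,0,0,0],[0,0,0,0,0],[0,0,0,0.02,0],[0,0,0,0.04,0],[0,0,0,0.05,0],[0,0,0,0.05,0],[0,0,0,0.05,0],[0,0,0,0.05,0]]]'
python3 -c "
from h import *
move(env.state(),581.2,-65.6,np.pi+0.0646,150)"
```

```text
t: 33.05
eef_pos: [582.6, -70.3, 200.1]
tcp_rot: [-3.141, 0.001, -3.081]
ft_force: [0.0, 0.4, -2.5]
opening: 0.486
t: 33.85
eef_pos: [581.6, -65.4, 151.4]
tcp_rot: [-3.141, 0.001, -3.077]
ft_force: [-0.1, 0.2, -2.1]
opening: 0.485
shift m [ 0.0004 -0.0002  0.0014] turn 0.0004
```

```bash
python3 -m pendant '[[[0,0,0,0.01,0],[0,0,0,0.02,0],[0,0,0,0.03,0],[0,0,0,0.04,0],[0,0,0,0.04,0],[0,0,0,0.04,0],[0,0,0,0.04,0],[0,0,0,0.04,0]]]'
python3 -m pendant '[[[0,0,0,0.01,0],[0,0,0,0.02,0],[0,0,0,0.03,0],[0,0,0,0.038,0],[0,0,0,0.038,0],[0,0,0,0.038,0],[0,0,0,0.038,0],[0,0,0,0.038,0]]]'
python3 -m pendant '[[[0,0,0,0.002,0],[0,0,0,0.003,0],[0,0,0,0.004,0],[0,0,0,0.004,0],[0,0,0,0.004,0],[0,0,0,0.004,0],[0,0,0,0.004,0],[0,0,0,0.004,0]]]'
```

```text
t: 34.65
eef_pos: [581.4, -65.6, 110.8]
tcp_rot: [-3.141, 0.001, -3.077]
ft_force: [-0.3, -0.1, -2.4]
opening: 0.486
t: 35.45
eef_pos: [581.4, -65.6, 72.8]
tcp_rot: [-3.141, 0.001, -3.077]
ft_force: [0.5, 0.4, -2.9]
opening: 0.483
t: 36.25
eef_pos: [581.2, -65.6, 68.6]
tcp_rot: [3.142, 0.0, -3.077]
ft_force: [-1.7, -0.4, 2.1]
opening: 0.482
```

Contact at the right height (68.6). Releasing it and going to frame 3.

```bash
python3 -m pendant '[[[0.6,0,0,0,0],[0.75,0,0,0,0],[0.75,0,0,0,0],[0.75,0,0,0,0],[0.75,0,0,-0.02,0],[0.75,0,0,-0.06,0],[0.75,0,0,-0.1,0],[0.75,0,0,-0.14,0]]]'
python3 -m pendant '[[[0.75,0,0,-0.04,0],[0.75,0,0,-0.07,0],[0.75,0,0,-0.092,0],[0.75,0,0,-0.092,0],[0.75,0,0,-0.092,0],[0.75,0,0,-0.092,0],[0.75,0,0,-0.092,0],[0.75,0,0,-0.092,0]]]'
python3 - <<'E'
from h import *
s,d=wrist("wk2"); print(s["eef_pos"]); stack(s,d,82); move(s,510,360,np.pi+.19,300)
E
```

```text
t: 37.05
eef_pos: [580.9, -65.5, 209.9]
tcp_rot: [3.141, -0.0, -3.077]
ft_force: [0.5, -1.2, 0.1]
opening: 0.752
t: 37.85
eef_pos: [581.1, -65.5, 299.5]
tcp_rot: [3.141, -0.001, -3.077]
ft_force: [0.3, 0.4, -0.1]
opening: 0.746
[581.07622713 -65.53741988 299.54844753]
h quart [81.2 82.3 83.3]
stack (array([581.6, -64.5]), 199.4, 45.9, 3.75, array([252.4, 153.6]))
h along [82.6 82.3 82.3 82.4 82.2]
shift m [ 0.0434  0.4292 -0.0005] turn -0.1254
```

```bash
python3 -m pendant '[[[0.75,0.0045,0.045,0,-0.03],[0.75,0.009,0.09,0,-0.06],[0.75,0.0135,0.135,0,-0.09],[0.75,0.018,0.18,0,-0.1254],[0.75,0.0225,0.225,0,-0.1254],[0.75,0.027,0.27,0,-0.1254],[0.75,0.0315,0.315,0,-0.1254],[0.75,0.036,0.36,0,-0.1254]]]'
python3 -m pendant '[[[0.75,0.0045,0.045,0,0],[0.75,0.0074,0.0692,0,0],[0.75,0.0074,0.0692,0,0],[0.75,0.0074,0.0692,0,0],[0.75,0.0074,0.0692,0,0],[0.75,0.0074,0.0692,0,0],[0.75,0.0074,0.0692,0,0],[0.75,0.0074,0.0692,0,0]]]'
python3 - <<'E'
from h import *
s,d=wrist("wf2"); print(s["eef_pos"],s["tcp_rot"])
F=[r for r in frames(d) if 190<r[1]<212]
for r in F: print(r)
r=min(F,key=lambda r:abs(r[0][1]-373)); move(s,r[0][0],r[0][1],np.pi+np.radians(r[3]),5.5)
E
```

```text
t: 38.7
eef_pos: [521.4, 293.2, 300.3]
tcp_rot: [3.142, -0.0, -2.952]
ft_force: [1.1, -0.7, 0.8]
opening: 0.749
t: 39.5
eef_pos: [502.0, 357.3, 300.6]
tcp_rot: [3.141, 0.0, -2.952]
ft_force: [0.1, 0.1, -0.1]
opening: 0.752
[501.97278206 357.34928119 300.55853671] [ 3.14147233e+00  1.91003575e-04 -2.95248810e+00]
(array([382.6, 587.2]), 199.9, 47.5, 65.59, array([427.8,  97. ]))
(array([436.4, 398.9]), 200.3, 46.7, 3.91, array([290.7, 106.1]))
shift m [0.0566 0.0531 0.2951] turn 0.1209
```

The frame has been knocked to about (436,399). I'll check the picture before gripping.

View pics/wf2.png

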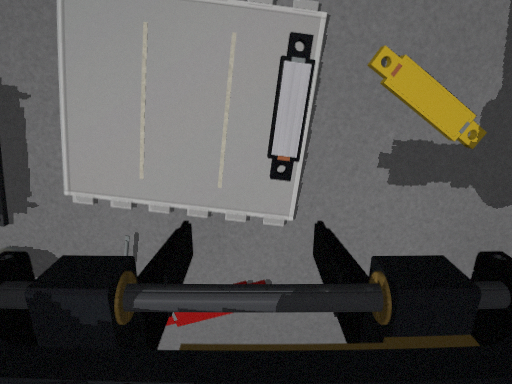

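```bash
python3 - <<'E'
from h import *
s=env.state(); d=dict(np.load("wf2.npz")); w=hmap(d); h=w[...,2]
for u in range(255,335,5): print(u,np.round(w[105,u],1))
print(frames(d)[-3:])
s,d=wrist("wf3"); print([r for r in frames(d) if 190<r[1]<212])
E
```

```text
255 [438.6 350.    1.5]
260 [437.2 357.    3.2]
265 [435.9 364.    1.6]
270 [434.6 371.    1.5]
275 [432.7 376.7  18.9]
280 [431.4 383.5  19.1]
285 [430.1 390.2  19. ]
290 [428.7 396.8  20.5]
295 [427.4 403.5  20.8]
300 [426.1 410.5  19.4]
305 [424.8 417.1  20.3]
310 [423.6 425.8   9.2]
315 [422.3 434.9  -1.9]
320 [ 4.208e+02  4.417e+02 -2.000e-01]
325 [ 4.194e+02  4.487e+02 -1.000e-01]
330 [418.  456.1  -1.3]
[(array([382.6, 587.2]), 199.9, 47.5, 65.59, array([427.8,  97. ])), (array([436.4, 398.9]), 200.3, 46.7, 3.91, array([290.7, 106.1]))]
[(array([382.9, 587.7]), 199.9, 47.6, 65.62, array([427.9,  97.2])), (array([436.5, 398.8]), 200.2, 46.8, 3.71, array([290.6, 106.2]))]
```

The picture shows the frame at (291,106), lying flat against the tray's right rim at about column 310. I'll grip it with the fingertips above the 8 mm rim, TCP at z=10.

```bash
python3 -c "
from h import *
move(env.state(),436.4,399.1,np.pi+0.0663,10)"
```

```text
shift m [0.0565 0.0531 0.2905] turn 0.1232
```

```bash
python3 -m pendant '[[[0.75,0.03,0.028,0.03,0.06],[0.75,0.0565,0.0531,0.07,0.1232],[0.75,0.0565,0.0531,0.11,0.1232],[0.75,0.0565,0.0531,0.15,0.1232],[0.75,0.0565,0.0531,0.19,0.1232],[0.75,0.0565,0.0531,0.23,0.1232],[0.75,0.0565,0.0531,0.25,0.1232],[0.75,0.0565,0.0531,0.25,0.1232]]]'
python3 -m pendant '[[[0.75,0,0,0,0],[0.75,0,0,0,0],[0.75,0,0,0.01,0],[0.75,0,0,0.02,0],[0.75,0,0,0.03,0],[0.75,0,0,0.036,0],[0.75,0,0,0.0405,0],[0.75,0,0,0.0405,0]]]'
python3 -m pendant '[[[0.75,0,0,0,0],[0.7,0,0,0,0],[0,0,0,0,0],[0,0,0,0,0],[0,0,0,0,0],[0,0,0,0,0],[0,0,0,0,0],[0,0,0,0,0]]]'
python3 -m pendant '[[[0,0,0,0,0],[0,0,0,0,0],[0,0,0,-0.005,0],[0,0,0,-0.015,0],[0,0,0,-0.03,0],[0,0,0,-0.04,0],[0,0,0,-0.04,0],[0,0,0,-0.04,0]]]'
python3 -m pendant '[[[0,0,0,-0.04,0],[0,0,0,-0.08,0],[0,0,0,-0.12,0],[0,0,0,-0.15,0],[0,0,0,-0.15,0],[0,0,0,-0.15,0],[0,0,0,-0.15,0],[0,0,0,-0.15,0]]]'
python3 - <<'E'
from h import *
s,d=wrist("wh2"); held(s,d,16); move(s,581.2,-65.6,np.pi+0.0646,200)
E
```

```text
t: 40.4
eef_pos: [435.2, 398.6, 47.8]
tcp_rot: [-3.139, -0.004, -3.075]
ft_force: [-1.4, -0.4, 0.4]
opening: 0.754
t: 41.2
eef_pos: [435.9, 399.2, 9.2]
tcp_rot: [-3.141, -0.001, -3.075]
ft_force: [-0.0, 0.2, -0.2]
opening: 0.749
t: 42.0
eef_pos: [436.2, 398.2, 10.0]
tcp_rot: [-3.14, -0.001, -3.074]
ft_force: [2.7, -10.1, 3.1]
opening: 0.482
t: 42.8
eef_pos: [436.2, 399.6, 50.4]
tcp_rot: [3.141, 0.001, -3.075]
ft_force: [0.2, 0.3, -2.4]
opening: 0.481
t: 43.6
eef_pos: [435.7, 399.1, 198.3]
tcp_rot: [-3.14, -0.002, -3.075]
ft_force: [0.3, 0.1, -2.7]
opening: 0.481
top rel TCP 9.2 underside rel TCP -6.8 hole area px 592 [252.61486486  88.18918919]
hole tool [84.84  0.99 -9.05]
 edge x max 99.5  y edges [-14.  16.]
hole tool [ 84.8    0.99 -13.81]
 edge x max 99.1  y edges [-13.6  15.5]
shift m [-0.1141 -0.4734 -0.0017] turn 0.0022
```

View pics/wh2.png

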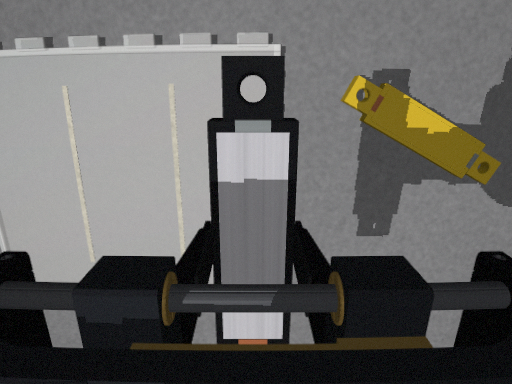

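Frame 3 is held square, hole at (253,88). Taking it to the stand.

```bash
python3 -m pendant '[[[0,-0.011,-0.045,0,0],[0,-0.022,-0.09,0,0],[0,-0.033,-0.135,0,0],[0,-0.043,-0.18,0,0],[0,-0.054,-0.225,0,0],[0,-0.065,-0.27,0,0],[0,-0.076,-0.315,0,0],[0,-0.087,-0.36,0,0]]]'
python3 -m pendant '[[[0,-0.01,-0.04,0,0],[0,-0.02,-0.08,0,0.002],[0,-0.0271,-0.1134,0,0.002],[0,-0.0271,-0.1134,0,0.002],[0,-0.0271,-0.1134,0,0.002],[0,-0.0271,-0.1134,0,0.002],[0,-0.0271,-0.1134,0,0.002],[0,-0.0271,-0.1134,0,0.002]]]'
python3 -c "
from h import *
move(env.state(),581.2,-65.6,np.pi+0.0646,150)"
```

```text
t: 44.45
eef_pos: [547.1, 44.1, 199.3]
tcp_rot: [3.141, -0.001, -3.075]
ft_force: [-0.3, 0.5, -2.1]
opening: 0.482
t: 45.25
eef_pos: [581.5, -64.4, 200.0]
tcp_rot: [3.141, 0.0, -3.076]
ft_force: [-0.0, 0.5, -2.7]
opening: 0.479
shift m [ 0.0004 -0.0012  0.05  ] turn 0.0015
```

```bash
python3 -m pendant '[[[0,0,0,0.02,0],[0,0,0,0.04,0],[0,0,0,0.05,0],[0,0,0,0.05,0],[0,0,0,0.05,0],[0,0,0,0.05,0],[0,0,0,0.05,0],[0,0,0,0.05,0]]]'
python3 -c "
from h import *
env.read_camera('wrist')
s,d=wrist('wp2'); held(s,d,16); move(s,581.2,-65.6,np.pi+0.0646,115)"
```

```text
t: 46.05
eef_pos: [581.8, -65.4, 150.5]
tcp_rot: [-3.141, 0.001, -3.077]
ft_force: [0.7, 1.0, -2.6]
opening: 0.482
top rel TCP 9.1 underside rel TCP -6.9 hole area px 597 [252.62144054  88.22278057]
hole tool [84.82  1.   -9.13]
 edge x max 99.5  y edges [-14.  16.]
hole tool [ 84.79   0.99 -14.05]
 edge x max 99.0  y edges [-13.6  15.5]
shift m [ 0.0005 -0.0002  0.0353] turn 0.0002
```

```bash
python3 -m pendant '[[[0,0.0003,-0.0002,0.01,0],[0,0.0003,-0.0002,0.02,0],[0,0.0003,-0.0002,0.03,0],[0,0.0003,-0.0002,0.035,0],[0,0.0003,-0.0002,0.035,0],[0,0.0003,-0.0002,0.035,0],[0,0.0003,-0.0002,0.035,0],[0,0.0003,-0.0002,0.035,0]]]'
python3 -m pendant '[[[0,0,0,0.01,0],[0,0,0,0.02,0],[0,0,0,0.023,0],[0,0,0,0.023,0],[0,0,0,0.023,0],[0,0,0,0.023,0],[0,0,0,0.023,0],[0,0,0,0.023,0]]]'
python3 -m pendant '[[[0,0,0,0.002,0],[0,0,0,0.003,0],[0,0,0,0.004,0],[0,0,0,0.004,0],[0,0,0,0.004,0],[0,0,0,0.004,0],[0,0,0,0.004,0],[0,0,0,0.004,0]]]'
```

```text
t: 46.95
eef_pos: [581.5, -65.6, 115.3]
tcp_rot: [-3.142, 0.001, -3.077]
ft_force: [0.3, -0.6, -1.4]
opening: 0.484
t: 47.75
eef_pos: [581.4, -65.6, 92.1]
tcp_rot: [-3.142, 0.0, -3.077]
ft_force: [0.1, 0.0, -2.2]
opening: 0.48
t: 48.55
eef_pos: [581.4, -65.6, 89.0]
tcp_rot: [-3.141, 0.001, -3.077]
ft_force: [-3.9, 0.7, 10.9]
opening: 0.479
```

```bash
python3 -m pendant '[[[0.6,0,0,0,0],[0.75,0,0,0,0],[0.75,0,0,0,0],[0.75,0,0,0,0],[0.75,0,0,-0.02,0],[0.75,0,0,-0.06,0],[0.75,0,0,-0.1,0],[0.75,0,0,-0.14,0]]]'
python3 -m pendant '[[[0.75,0,0,-0.04,0],[0.75,0,0,-0.07,0],[0.75,0,0,-0.071,0],[0.75,0,0,-0.071,0],[0.75,0,0,-0.071,0],[0.75,0,0,-0.071,0],[0.75,0,0,-0.071,0],[0.75,0,0,-0.071,0]]]'
python3 - <<'E'
from h import *
s,d=wrist("wk3"); print(s["eef_pos"]); stack(s,d,98); move(s,510,-365,np.pi-.094,300)
E
```

```text
t: 49.35
eef_pos: [581.1, -65.5, 229.3]
tcp_rot: [3.141, -0.0, -3.077]
ft_force: [0.6, -0.3, 0.6]
opening: 0.748
t: 50.15
eef_pos: [581.3, -65.5, 298.3]
tcp_rot: [3.141, -0.001, -3.077]
ft_force: [0.2, 0.1, -0.1]
opening: 0.75
[581.28973766 -65.54894226 298.30828717]
h quart [97.2 98.3 99.3]
stack (array([581.1, -64.5]), 198.6, 45.9, 3.73, array([252.5, 155.8]))
h along [98.4 98.3 98.6 98.4 98.2]
shift m [ 0.0905 -0.2942 -0.0017] turn 0.1588
```

All three frames are seated, with the top at 98.3. Next is the end plate.

```bash
python3 -m pendant '[[[0.75,0.012,-0.042,0,0.03],[0.75,0.025,-0.084,0,0.06],[0.75,0.038,-0.126,0,0.09],[0.75,0.051,-0.168,0,0.12],[0.75,0.064,-0.21,0,0.1588],[0.75,0.077,-0.252,0,0.1588],[0.75,0.0905,-0.294,0,0.1588],[0.75,0.0905,-0.294,0,0.1588]]]'
python3 -m pendant '[[[0.75,0,0,0,0],[0.75,0,0,0,0],[0.75,0,0,0,0],[0.75,0,0,0,0],[0.75,0,0,0,0],[0.75,0,0,0,0],[0.75,0,0,0,0],[0.75,0,0,0,0]]]'
python3 - <<'E'
from h import *
s,d=wrist("we0"); print(s["eef_pos"],s["tcp_rot"])
g=cv2.cvtColor(d["image"],cv2.COLOR_BGR2GRAY); w=hmap(d); h=w[...,2]
roi=np.zeros(g.shape,bool); roi[5:230,200:320]=1
m=cv2.morphologyEx((roi&(g>135)&(h>8)).astype(np.uint8),cv2.MORPH_CLOSE,np.ones((5,5)))
R_=rects(m,16,d,300)
for r in R_: print(r)
r=max(R_,key=lambda r:r[1]); move(s,r[0][0],r[0][1],np.pi+np.radians(r[3]),8)
E
```

```text
t: 51.0
eef_pos: [508.5, -369.2, 298.0]
tcp_rot: [-3.141, -0.001, 3.043]
ft_force: [0.2, 1.0, 0.0]
opening: 0.748
t: 51.8
eef_pos: [510.1, -364.8, 298.9]
tcp_rot: [3.142, 0.0, 3.048]
ft_force: [-0.3, -0.5, 0.3]
opening: 0.752
[ 510.07858764 -364.75916712  298.89292731] [3.14151078e+00 3.71283100e-05 3.04764624e+00]
(array([ 460., -376.]), 198.5, 45.7, -5.35, array([240.4, 110.7]))
(array([ 406.3, -270.2]), 130.8, 11.7, -2.32, array([315.8,  50.1]))
shift m [ 0.0488 -0.0159  0.2909] turn -0.0006
```

```bash
python3 -m pendant '[[[0.75,0.025,-0.008,0.03,0],[0.75,0.0488,-0.0159,0.07,0],[0.75,0.0488,-0.0159,0.11,0],[0.75,0.0488,-0.0159,0.15,0],[0.75,0.0488,-0.0159,0.19,0],[0.75,0.0488,-0.0159,0.23,0],[0.75,0.0488,-0.0159,0.26,0],[0.75,0.0488,-0.0159,0.26,0]]]'
python3 -m pendant '[[[0.75,0,0,0,0],[0.75,0,0,0.005,0],[0.75,0,0,0.015,0],[0.75,0,0,0.025,0],[0.75,0,0,0.0305,0],[0.75,0,0,0.0305,0],[0.75,0,0,0.0305,0],[0.75,0,0,0.0305,0]]]'
python3 -m pendant '[[[0.75,0,0,0,0],[0.5,0,0,0,0],[0,0,0,0,0],[0,0,0,0,0],[0,0,0,0,0],[0,0,0,0,0],[0,0,0,0,0],[0,0,0,0,0]]]'
python3 -m pendant '[[[0,0,0,0,0],[0,0,0,0,0],[0,0,0,-0.02,0],[0,0,0,-0.05,0],[0,0,0,-0.09,0],[0,0,0,-0.13,0],[0,0,0,-0.17,0],[0,0,0,-0.192,0]]]'
python3 -m pendant '[[[0,0,0,0,0],[0,0,0,0,0],[0,0,0,0,0],[0,0,0,0,0],[0,0,0,0,0],[0,0,0,0,0],[0,0,0,0,0],[0,0,0,0,0]]]'
python3 - <<'E'
from h import *
s,d=wrist("wh3"); held(s,d,10); move(s,581.2,-65.6,np.pi+0.0646,200)
E
```

```text
t: 52.65
eef_pos: [458.6, -374.8, 35.4]
tcp_rot: [3.137, -0.005, 3.047]
ft_force: [-0.6, 0.0, 0.1]
opening: 0.754
t: 53.45
eef_pos: [460.1, -376.1, 8.6]
tcp_rot: [-3.141, 0.0, 3.048]
ft_force: [0.2, -0.2, 0.8]
opening: 0.751
t: 54.25
eef_pos: [460.0, -376.1, 8.4]
tcp_rot: [3.142, 0.0, 3.048]
ft_force: [-0.3, -0.3, 0.9]
opening: 0.476
t: 55.05
eef_pos: [460.3, -376.3, 203.4]
tcp_rot: [-3.14, 0.002, 3.048]
ft_force: [-0.1, 0.2, -2.1]
opening: 0.484
t: 55.85
eef_pos: [460.0, -376.1, 200.3]
tcp_rot: [3.141, -0.0, 3.048]
ft_force: [-0.9, 0.5, -1.9]
opening: 0.48
top rel TCP 7.7 underside rel TCP -2.3 hole area px 602 [252.69435216  89.42192691]
hole tool [84.42  0.98 -7.71]
 edge x max 98.9  y edges [-22.  24.]
hole tool [84.41  0.98 -8.  ]
 edge x max 98.9  y edges [-22.  24.]
shift m [-9.150e-02  3.205e-01  3.000e-04] turn -0.1586
```

View pics/wh3.png

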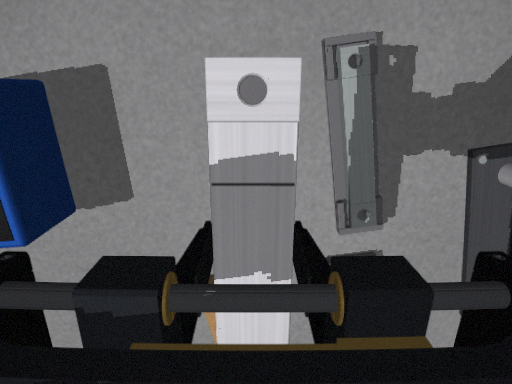

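The plate is held square, near hole at (252,89), offset -0.5 mm along its length. On to the stand.

```bash
python3 -m pendant '[[[0,-0.013,0.044,0,-0.03],[0,-0.026,0.088,0,-0.06],[0,-0.039,0.132,0,-0.09],[0,-0.052,0.176,0,-0.12],[0,-0.065,0.22,0,-0.1586],[0,-0.078,0.264,0,-0.1586],[0,-0.0911,0.3205,0,-0.1586],[0,-0.0911,0.3205,0,-0.1586]]]'
python3 -m pendant '[[[0,0,0,0,0],[0,0,0,0,0],[0,0,0,0.02,0],[0,0,0,0.04,0],[0,0,0,0.05,0],[0,0,0,0.05,0],[0,0,0,0.05,0],[0,0,0,0.05,0]]]'
python3 -c "
from h import *
env.read_camera('wrist')
s,d=wrist('wp3'); held(s,d,10); move(s,580.9,-65.6,np.pi+0.0646,115)"
```

```text
t: 56.7
eef_pos: [581.7, -61.2, 200.5]
tcp_rot: [3.141, 0.001, -3.073]
ft_force: [-0.3, -0.8, -2.1]
opening: 0.48
t: 57.5
eef_pos: [581.1, -66.0, 151.3]
tcp_rot: [-3.141, 0.001, -3.077]
ft_force: [0.2, 0.3, -2.4]
opening: 0.482
top rel TCP 7.6 underside rel TCP -2.4 hole area px 603 [252.67993367  89.40298507]
hole tool [84.28  1.03 -7.72]
 edge x max 98.8  y edges [-22.   24.1]
hole tool [84.27  1.03 -8.12]
 edge x max 98.8  y edges [-21.9  24. ]
shift m [0.0002 0.0002 0.0363] turn -0.0002
```

```bash
python3 -m pendant '[[[0,0.0002,0.0002,0.01,0],[0,0.0002,0.0002,0.02,0],[0,0.0002,0.0002,0.03,0],[0,0.0002,0.0002,0.036,0],[0,0.0002,0.0002,0.036,0],[0,0.0002,0.0002,0.036,0],[0,0.0002,0.0002,0.036,0],[0,0.0002,0.0002,0.036,0]]]'
python3 -m pendant '[[[0,0,0,0.005,0],[0,0,0,0.01,0],[0,0,0,0.0115,0],[0,0,0,0.0115,0],[0,0,0,0.0115,0],[0,0,0,0.0115,0],[0,0,0,0.0115,0],[0,0,0,0.0115,0]]]'
python3 -m pendant '[[[0,0,0,0.002,0],[0,0,0,0.003,0],[0,0,0,0.004,0],[0,0,0,0.004,0],[0,0,0,0.004,0],[0,0,0,0.004,0],[0,0,0,0.004,0],[0,0,0,0.004,0]]]'
```

```text
t: 58.4
eef_pos: [580.7, -65.4, 114.8]
tcp_rot: [-3.141, 0.001, -3.077]
ft_force: [0.1, -0.1, -3.1]
opening: 0.476
t: 59.2
eef_pos: [580.6, -65.3, 103.0]
tcp_rot: [3.142, 0.0, -3.077]
ft_force: [0.4, -1.1, -3.0]
opening: 0.479
t: 60.0
eef_pos: [580.7, -65.3, 100.4]
tcp_rot: [-3.141, 0.001, -3.077]
ft_force: [-5.4, 0.6, 14.3]
opening: 0.482
```

```bash
python3 -m pendant '[[[0.6,0,0,0,0],[0.75,0,0,0,0],[0.75,0,0,0,0],[0.75,0,0,0,0],[0.75,0,0,-0.02,0],[0.75,0,0,-0.06,0],[0.75,0,0,-0.1,0],[0.75,0,0,-0.14,0]]]'
python3 -m pendant '[[[0.75,0,0,-0.04,0],[0.75,0,0,-0.06,0],[0.75,0,0,-0.06,0],[0.75,0,0,-0.06,0],[0.75,0,0,-0.06,0],[0.75,0,0,-0.06,0],[0.75,0,0,-0.06,0],[0.75,0,0,-0.06,0]]]'
python3 - <<'E'
from h import *
s,d=wrist("wk4"); print(s["eef_pos"]); stack(s,d,108); move(s,680,-255,np.pi+.03,300)
g=cv2.cvtColor(d["image"],cv2.COLOR_BGR2GRAY)
cv2.imwrite("pics/wk4c.png",cv2.resize(d["image"][50:260,200:310],None,fx=2.8,fy=2.8,interpolation=cv2.INTER_CUBIC))
E
```

```text
t: 60.8
eef_pos: [580.3, -65.3, 240.3]
tcp_rot: [3.141, -0.001, -3.077]
ft_force: [-0.0, 0.3, -0.0]
opening: 0.754
t: 61.6
eef_pos: [580.5, -65.3, 298.4]
tcp_rot: [3.141, -0.001, -3.077]
ft_force: [-0.0, -0.8, -0.7]
opening: 0.751
[580.5162627  -65.33330232 298.41446933]
h quart [107.1 108.1 109.1]
stack (array([580.2, -64.2]), 197.5, 46.3, 3.74, array([252.4, 157.4]))
h along [108.2 108.2 108.2 108.1 108.4]
shift m [-0.087  -0.1957 -0.0016] turn 0.0346
```

View pics/wk4c.png

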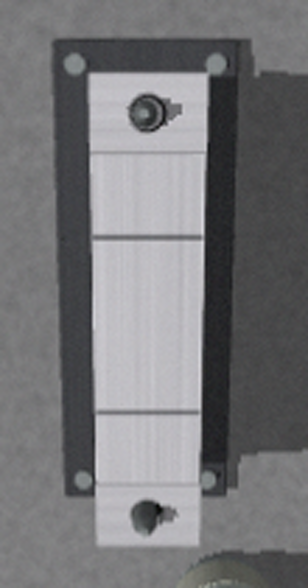

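```bash
python3 - <<'E'
from h import *
d=dict(np.load("wk4.npz")); f=lambda p: np.array(p)/2.8+[199.68,49.68]
g=cv2.cvtColor(d["image"],cv2.COLOR_BGR2GRAY).astype(float)
L=[]
for v0 in (237,411):
    a,b=f((148,v0)); v=np.arange(int(b)-4,int(b)+6); col=g[v,int(a)-12:int(a)+13].mean(1); wt=np.clip(np.median(col)-col-3,0,None); L.append((a,(wt*v).sum()/wt.sum()))
p=ray(d,L,108,d["T"])[:,:2]; print(p,p.mean(0),np.linalg.norm(p[1]-p[0]))
q=ray(d,[f((148,73)),f((148,546))],108,d["T"])[:,:2]; print(q,q.mean(0))
move(env.state(),620,-255,np.pi+.03,300)
E
```

```text
[[544.07626427 -66.5801185 ]
 [618.0631027  -61.74704546]] [581.06968349 -64.16358198] 74.14452681474627
[[481.49136671 -70.66840775]
 [681.07257058 -57.63107734]] [581.28196864 -64.14974255]
shift m [-0.0272 -0.1918 -0.0014] turn 0.0346
```

```bash
python3 -m pendant '[[[0.75,-0.005,-0.035,0,0.0346],[0.75,-0.01,-0.07,0,0.0346],[0.75,-0.015,-0.105,0,0.0346],[0.75,-0.02,-0.14,0,0.0346],[0.75,-0.0272,-0.1918,0,0.0346],[0.75,-0.0272,-0.1918,0,0.0346],[0.75,-0.0272,-0.1918,0,0.0346],[0.75,-0.0272,-0.1918,0,0.0346]]]'
python3 -m pendant '[[[0.75,0,0,0,0],[0.75,0,0,0,0],[0.75,0,0,0,0],[0.75,0,0,0,0],[0.75,0,0,0,0],[0.75,0,0,0,0],[0.75,0,0,0,0],[0.75,0,0,0,0]]]'
python3 - <<'E'
from h import *
s,d=wrist("ww0"); print(s["eef_pos"],s["tcp_rot"])
g=cv2.cvtColor(d["image"],cv2.COLOR_BGR2GRAY); w=hmap(d); h=w[...,2]
roi=np.zeros(g.shape,bool); roi[5:250,180:340]=1
for r in rects(roi&(h>28)&(h<45),36,d,200): print("weight",r)
for r in rects(roi&(h>11.5)&(h<21),16,d,15): print("walls",r)
for r in rects(roi&(h>3.5)&(h<45),16,d,200): print("all@16",r)
cv2.imwrite("pics/ww0c.png",cv2.resize(d["image"][60:250,160:340],None,fx=3,fy=3,interpolation=cv2.INTER_CUBIC))
E
```

```text
t: 62.45
eef_pos: [620.0, -254.1, 298.8]
tcp_rot: [3.141, -0.0, -3.111]
ft_force: [-0.2, 0.8, 0.2]
opening: 0.754
t: 63.25
eef_pos: [620.1, -255.0, 298.9]
tcp_rot: [3.142, 0.0, -3.112]
ft_force: [0.7, 0.7, -0.8]
opening: 0.753
[ 620.06566042 -254.99975257  298.91487683] [ 3.14151277e+00  5.68374310e-05 -3.11158871e+00]
weight (array([ 636.1, -263.5]), 69.9, 43.7, 2.09, array([245.5, 164.3]))
walls (array([ 674.8, -261. ]), 66.7, 20.2, -88.25, array([247., 190.]))
walls (array([ 600.7, -263.1]), 67.0, 18.4, -88.27, array([246.5, 135.2]))
walls (array([ 553.7, -351.8]), 41.9, 8.2, -1.71, array([182.3,  99.5]))
walls (array([ 532.2, -252.6]), 53.0, 42.0, -87.19, array([255.9,  91.3]))
all@16 (array([ 637.5, -261.9]), 94.8, 67.3, 1.73, array([246.8, 161.5]))
all@16 (array([ 491.4, -254.5]), 123.7, 53.1, 2.76, array([255.3,  53.3]))
all@16 (array([ 503.4, -346.3]), 142.9, 16.8, -1.52, array([184.7,  51.9]))
```

View pics/ww0c.png

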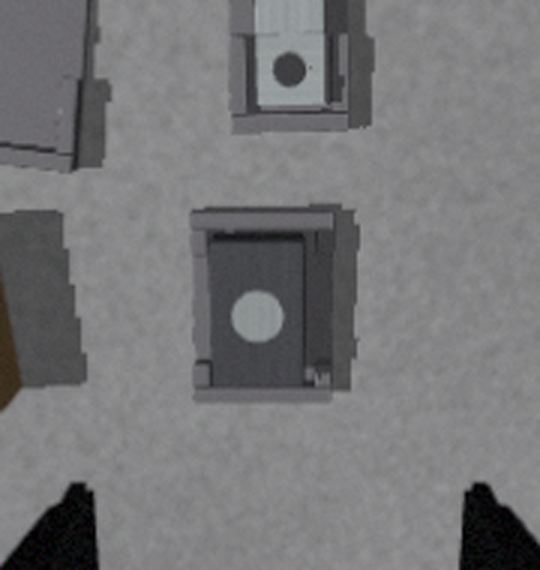

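```bash
python3 -c "
from h import *
move(env.state(),636.1,-263.5,np.pi+0.0365,11)"
```

```text
shift m [-0.0158 -0.009   0.2879] turn -0.0066
```

```bash
python3 -m pendant '[[[0.75,-0.008,-0.005,0.03,-0.0066],[0.75,-0.0158,-0.009,0.07,-0.0066],[0.75,-0.0158,-0.009,0.11,-0.0066],[0.75,-0.0158,-0.009,0.15,-0.0066],[0.75,-0.0158,-0.009,0.19,-0.0066],[0.75,-0.0158,-0.009,0.22,-0.0066],[0.75,-0.0158,-0.009,0.24,-0.0066],[0.75,-0.0158,-0.009,0.24,-0.0066]]]'
python3 -m pendant '[[[0.75,0,0,0,0],[0.75,0,0,0.01,0],[0.75,0,0,0.02,0],[0.75,0,0,0.03,0],[0.75,0,0,0.04,0],[0.75,0,0,0.0479,0],[0.75,0,0,0.0479,0],[0.75,0,0,0.0479,0]]]'
python3 -m pendant '[[[0.75,0,0,0,0],[0.5,0,0,0,0],[0,0,0,0,0],[0,0,0,0,0],[0,0,0,0,0],[0,0,0,0,0],[0,0,0,0,0],[0,0,0,0,0]]]'
python3 -m pendant '[[[0,0,0,0,0],[0,0,0,0,0],[0,0,0,-0.02,0],[0,0,0,-0.05,0],[0,0,0,-0.09,0],[0,0,0,-0.13,0],[0,0,0,-0.17,0],[0,0,0,-0.189,0]]]'
python3 -m pendant '[[[0,0,0,0,0],[0,0,0,0,0],[0,0,0,0,0],[0,0,0,0,0],[0,0,0,0,0],[0,0,0,0,0],[0,0,0,0,0],[0,0,0,0,0]]]'
python3 - <<'E'
from h import *
s,d=wrist("wh4"); print(s["eef_pos"])
w=hmap(d); h=w[...,2]; zt=s["eef_pos"][2]
roi=np.zeros(h.shape,bool); roi[40:230,200:305]=1
m=roi&(h>zt+10)&(h<zt+40); Ti=np.linalg.inv(d["T"]@np.linalg.inv(np.asarray(d["tool_from_camera"])))
hh=np.nanmedian(h[m]); print("top rel",hh-zt, m.sum())
cs,_=cv2.findContours(m.astype(np.uint8),cv2.RETR_EXTERNAL,cv2.CHAIN_APPROX_NONE); k=max(cs,key=cv2.contourArea); p=ray(d,k,hh,d["T"]); q=(np.c_[p,np.ones(len(p))]@Ti.T)
print("near edge x",np.percentile(q[:,0],[90,97]),"y",np.percentile(q[:,1],[3,97]))
cv2.imwrite("pics/wh4b.png",d["image"])
move(s,581.1,-65.4,np.pi+0.0646,200)
E
```

```text
t: 64.1
eef_pos: [634.9, -262.9, 55.9]
tcp_rot: [3.139, -0.004, -3.105]
ft_force: [0.2, -1.1, 0.2]
opening: 0.749
t: 64.9
eef_pos: [636.2, -263.5, 10.8]
tcp_rot: [3.141, -0.0, -3.105]
ft_force: [-0.3, 0.6, 1.2]
opening: 0.748
t: 65.7
eef_pos: [636.2, -263.6, 11.1]
tcp_rot: [-3.141, 0.0, -3.105]
ft_force: [-0.7, -2.0, 0.9]
opening: 0.46
t: 66.5
eef_pos: [636.3, -263.2, 202.6]
tcp_rot: [-3.141, 0.002, -3.105]
ft_force: [0.4, -0.5, -8.3]
opening: 0.46
t: 67.3
eef_pos: [636.1, -263.5, 199.9]
tcp_rot: [3.141, -0.0, -3.105]
ft_force: [0.3, -0.6, -7.4]
opening: 0.462
[ 636.11962012 -263.51896211  199.92256199]
top rel 24.64194273356955 3637
near edge x [38.65052958 39.14489586] y [-20.65843207  24.62547013]
shift m [ 4.77e-02  2.00e-01 -1.00e-04] turn -0.028
```

View pics/wh4b.png

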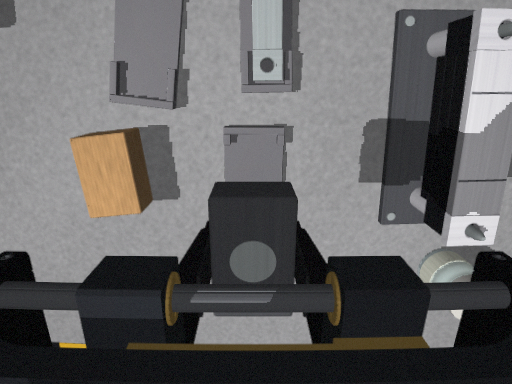

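```bash
python3 - <<'E'
from h import *
d=dict(np.load("wh4.npz")); g=cv2.cvtColor(d["image"],cv2.COLOR_BGR2GRAY).astype(float)
c=g[170:225,235:270].mean(1); dv=np.diff(c); 
for i in np.argsort(-abs(dv))[:6]: print(170+i+.5,dv[i].round(1))
w=hmap(d); h=w[...,2]; print([(v,round(float(np.nanmedian(h[v,240:265])-199.9),1)) for v in range(178,216,3)])
Ti=np.linalg.inv(d["T"]@np.linalg.inv(np.asarray(d["tool_from_camera"])))
for v,z in ((184,24.7),(184,-5.3),(205,24.7),(207,24.7),(209,24.7)):
    print(v,z,(Ti@np.r_[ray(d,[(252.5,v)],199.9+z,d["T"])[0],1])[:2].round(2))
cv2.imwrite("pics/wh4c.png",cv2.resize(d["image"][170:280,190:315],None,fx=5,fy=5,interpolation=cv2.INTER_CUBIC))
E
```

```text
181.5 -61.8
180.5 -24.5
197.5 4.7
196.5 3.9
195.5 3.0
183.5 -2.1
[(178, -193.9), (181, -194.3), (184, 1.9), (187, 8.0), (190, 13.0), (193, 18.2), (196, 22.9), (199, 24.6), (202, 24.9), (205, 24.7), (208, 24.9), (211, 25.2), (214, 24.7)]
184 24.7 [41.14  0.95]
184 -5.3 [32.35  0.96]
205 24.7 [30.54  0.96]
207 24.7 [29.51  0.96]
209 24.7 [28.47  0.96]
```

```bash
python3 -m pendant '[[[0,0.01,0.035,0,-0.028],[0,0.018,0.07,0,-0.028],[0,0.026,0.105,0,-0.028],[0,0.035,0.14,0,-0.028],[0,0.042,0.175,0,-0.028],[0,0.048,0.2,0,-0.028],[0,0.048,0.2,0,-0.028],[0,0.048,0.2,0,-0.028]]]'
python3 -m pendant '[[[0,0,0,0,0],[0,0,0,0,0],[0,0,0,0.02,0],[0,0,0,0.04,0],[0,0,0,0.06,0],[0,0,0,0.07,0],[0,0,0,0.07,0],[0,0,0,0.07,0]]]'
python3 -c "
from h import *
env.read_camera('wrist'); env.read_camera('wrist')
move(env.state(),580.8,-65.4,np.pi+0.0646,115)"
```

```text
t: 68.15
eef_pos: [581.1, -65.2, 200.5]
tcp_rot: [-3.141, 0.001, -3.076]
ft_force: [0.1, -0.3, -7.6]
opening: 0.462
t: 68.95
eef_pos: [581.3, -65.7, 130.5]
tcp_rot: [-3.141, 0.001, -3.077]
ft_force: [0.2, 0.1, -8.5]
opening: 0.459
shift m [0.0006 0.0003 0.016 ] turn -0.0001
```

```bash
python3 -m pendant '[[[0,0.0005,0.0003,0.005,0],[0,0.0005,0.0003,0.01,0],[0,0.0005,0.0003,0.015,0],[0,0.0005,0.0003,0.015,0],[0,0.0005,0.0003,0.015,0],[0,0.0005,0.0003,0.015,0],[0,0.0005,0.0003,0.015,0],[0,0.0005,0.0003,0.015,0]]]'
python3 -m pendant '[[[0,0,0,0.001,0],[0,0,0,0.002,0],[0,0,0,0.003,0],[0,0,0,0.0035,0],[0,0,0,0.0035,0],[0,0,0,0.0035,0],[0,0,0,0.0035,0],[0,0,0,0.0035,0]]]'
```

```text
t: 69.85
eef_pos: [580.4, -65.1, 115.2]
tcp_rot: [3.142, 0.0, -3.077]
ft_force: [0.1, 0.5, -7.2]
opening: 0.46
t: 70.65
eef_pos: [580.4, -65.1, 113.1]
tcp_rot: [-3.141, 0.001, -3.077]
ft_force: [-6.6, -0.0, 9.8]
opening: 0.463
```

```bash
python3 -m pendant '[[[0.55,0,0,0,0],[0.75,0,0,0,0],[0.75,0,0,0,0],[0.75,0,0,0,0],[0.75,0,0,-0.02,0],[0.75,0,0,-0.06,0],[0.75,0,0,-0.1,0],[0.75,0,0,-0.14,0]]]'
python3 -m pendant '[[[0.75,0,0,-0.04,0],[0.75,0,0,-0.05,0],[0.75,0,0,-0.05,0],[0.75,0,0,-0.05,0],[0.75,0,0,-0.05,0],[0.75,0,0,-0.05,0],[0.75,0,0,-0.05,0],[0.75,0,0,-0.05,0]]]'
python3 - <<'E'
from h import *
s,d=wrist("wk5"); print(s["eef_pos"]); w=hmap(d); h=w[...,2]
roi=np.zeros(h.shape,bool); roi[30:250,190:320]=1
for r in rects(roi&(h>130)&(h<146),138,d,200): print("weight",r)
for r in rects(roi&(h>100)&(h<146),108,d,200): print("plate",r)
print(np.nanmedian(h[roi&(h>130)&(h<146)]))
cv2.imwrite("pics/wk5c.png",cv2.resize(d["image"][50:260,200:310],None,fx=2.8,fy=2.8,interpolation=cv2.INTER_CUBIC))
move(s,580.5,-65.1,np.pi+.0646,113.2)
E
```

```text
t: 71.45
eef_pos: [580.2, -65.1, 253.0]
tcp_rot: [3.141, -0.0, -3.077]
ft_force: [0.3, -0.6, -0.5]
opening: 0.749
t: 72.25
eef_pos: [580.3, -65.1, 301.1]
tcp_rot: [3.141, -0.001, -3.077]
ft_force: [0.6, 0.1, 0.5]
opening: 0.753
[580.31572917 -65.10344554 301.05833246]
weight (array([580. , -64.1]), 69.7, 43.8, 3.73, array([252.5, 170.1]))
plate (array([580.7, -64. ]), 198.9, 47.7, 3.72, array([252.3, 157.5]))
138.09238263808857
shift m [-0.0002 -0.      0.1879] turn 0.0
```

The picture limit is used up, so from here on I'll check by numbers. I'll measure the gap between the near scribed line and the weight's lower edge.

```bash
python3 - <<'E'
from h import *
for n in ("wk4","wk5"):
    d=dict(np.load(n+".npz")); g=cv2.cvtColor(d["image"],cv2.COLOR_BGR2GRAY).astype(float); h=hmap(d)[...,2]
    c=g[120:150,243:262].mean(1); print(n,[(120+i,int(x)) for i,x in enumerate(c)])
    print([(v,round(float(np.nanmedian(h[v,243:262])),1)) for v in range(130,150)])
    print([ray(d,[(252.5,v)],108,d["T"])[0][:2].round(2).tolist() for v in (130,135,140,145)])
E
```

```text
wk4 [(120, 188), (121, 188), (122, 188), (123, 188), (124, 188), (125, 188), (126, 188), (127, 189), (128, 188), (129, 188), (130, 188), (131, 188), (132, 189), (133, 171), (134, 110), (135, 126), (136, 188), (137, 189), (138, 189), (139, 188), (140, 188), (141, 189), (142, 189), (143, 189), (144, 189), (145, 189), (146, 189), (147, 189), (148, 189), (149, 189)]
[(130, 107.9), (131, 108.7), (132, 108.2), (133, 108.1), (134, 108.2), (135, 108.4), (136, 108.2), (137, 108.3), (138, 108.2), (139, 108.3), (140, 108.0), (141, 108.3), (142, 108.2), (143, 107.9), (144, 108.1), (145, 107.8), (146, 107.9), (147, 107.9), (148, 108.3), (149, 108.0)]
[[539.28, -66.94], [544.86, -66.57], [550.48, -66.2], [556.16, -65.83]]
wk5 [(120, 192), (121, 193), (122, 192), (123, 192), (124, 193), (125, 193), (126, 193), (127, 193), (128, 193), (129, 193), (130, 193), (131, 192), (132, 192), (133, 170), (134, 96), (135, 68), (136, 59), (137, 25), (138, 26), (139, 38), (140, 57), (141, 64), (142, 66), (143, 66), (144, 67), (145, 66), (146, 66), (147, 66), (148, 65), (149, 65)]
[(130, 108.0), (131, 108.0), (132, 107.9), (133, 108.3), (134, 108.3), (135, 108.1), (136, 111.2), (137, 119.5), (138, 126.8), (139, 134.1), (140, 137.5), (141, 138.2), (142, 138.0), (143, 138.2), (144, 138.3), (145, 138.1), (146, 138.3), (147, 138.1), (148, 137.8), (149, 138.2)]
[[539.41, -66.69], [545.03, -66.32], [550.7, -65.95], [556.41, -65.58]]
```

Weight: 138.1 top (flat), yaw 3.73° against the plate's 3.72°, 0.4–1 mm off centre. I'll leave it for over 2 s, then regrip it.

```bash
for i in 1 2 3; do python3 -m pendant '[[[0.75,0,0,0,0],[0.75,0,0,0,0],[0.75,0,0,0,0],[0.75,0,0,0,0],[0.75,0,0,0,0],[0.75,0,0,0,0],[0.75,0,0,0,0],[0.75,0,0,0,0]]]' | head -1; done
python3 -c "
from h import *
s,d=wrist(); h=hmap(d)[...,2]; roi=np.zeros(h.shape,bool); roi[30:250,190:320]=1
print(rects(roi&(h>130)&(h<146),138,d,200))"
python3 -m pendant '[[[0.75,0,0,0.04,0],[0.75,0,0,0.08,0],[0.75,0,0,0.11,0],[0.75,0,0,0.14,0],[0.75,0,0,0.15,0],[0.75,0,0,0.16,0],[0.75,0,0,0.16,0],[0.75,0,0,0.16,0]]]'
python3 -m pendant '[[[0.75,0,0,0.01,0],[0.75,0,0,0.02,0],[0.75,0,0,0.027,0],[0.75,0,0,0.027,0],[0.75,0,0,0.027,0],[0.75,0,0,0.027,0],[0.75,0,0,0.027,0],[0.75,0,0,0.027,0]]]'
python3 -m pendant '[[[0.75,0,0,0,0],[0.5,0,0,0,0],[0,0,0,0,0],[0,0,0,0,0],[0,0,0,0,0],[0,0,0,0,0],[0,0,0,0,0],[0,0,0,0,0]]]'
python3 -m pendant '[[[0,0,0,0,0],[0,0,0,0,0],[0,0,0,-0.01,0],[0,0,0,-0.03,0],[0,0,0,-0.06,0],[0,0,0,-0.08,0],[0,0,0,-0.087,0],[0,0,0,-0.087,0]]]'
python3 -c "
from h import *
env.read_camera('wrist'); env.read_camera('wrist')
s=env.state(); print(s['eef_pos']); move(s,637.2,-262.8,np.pi+0.0320,200)"
```

```text
t: 73.1
t: 73.9
t: 74.7
[(array([579.6, -64.1]), 68.6, 43.8, 3.73, array([252.5, 169.6]))]
t: 75.55
eef_pos: [580.9, -65.2, 142.5]
tcp_rot: [-3.141, 0.001, -3.077]
ft_force: [1.3, 0.7, -0.0]
opening: 0.747
t: 76.35
eef_pos: [580.5, -65.1, 114.8]
tcp_rot: [-3.142, 0.0, -3.077]
ft_force: [-0.7, 0.4, -0.9]
opening: 0.749
t: 77.15
eef_pos: [580.3, -65.1, 114.5]
tcp_rot: [3.141, 0.0, -3.077]
ft_force: [-0.4, 0.2, 0.0]
opening: 0.462
t: 77.95
eef_pos: [580.2, -65.1, 201.9]
tcp_rot: [-3.142, 0.001, -3.077]
ft_force: [0.0, -0.4, -8.8]
opening: 0.461
[579.7028765  -64.98892639 200.35688045]
shift m [-0.0446 -0.2011  0.0004] turn 0.0326
```

```bash
python3 -m pendant '[[[0,-0.007,-0.035,0,0.0326],[0,-0.015,-0.07,0,0.0326],[0,-0.023,-0.105,0,0.0326],[0,-0.031,-0.14,0,0.0326],[0,-0.038,-0.175,0,0.0326],[0,-0.0442,-0.2013,0,0.0326],[0,-0.0442,-0.2013,0,0.0326],[0,-0.0442,-0.2013,0,0.0326]]]'
python3 -m pendant '[[[0,0,0,0,0],[0,0,0,0.03,0],[0,0,0,0.06,0],[0,0,0,0.09,0],[0,0,0,0.12,0],[0,0,0,0.15,0],[0,0,0,0.16,0],[0,0,0,0.16,0]]]'
python3 -c "
from h import *
env.read_camera('wrist'); env.read_camera('wrist')
move(env.state(),636.8,-263.0,np.pi+0.033,15)"
```

```text
t: 78.85
eef_pos: [636.7, -263.2, 199.4]
tcp_rot: [3.14, -0.003, -3.111]
ft_force: [0.5, 0.6, -8.7]
opening: 0.459
t: 79.65
eef_pos: [636.9, -262.1, 40.3]
tcp_rot: [3.14, -0.002, -3.109]
ft_force: [-0.9, -0.3, -7.9]
opening: 0.46
shift m [0.0014 0.0001 0.0279] turn -0.0005
```

```bash
python3 -m pendant '[[[0,0.001,0,0.01,0],[0,0.001,0,0.02,0],[0,0.001,0,0.0255,0],[0,0.001,0,0.0255,0],[0,0.001,0,0.0255,0],[0,0.001,0,0.0255,0],[0,0.001,0,0.0255,0],[0,0.001,0,0.0255,0]]]'
python3 -m pendant '[[[0,0,0,0.001,0],[0,0,0,0.002,0],[0,0,0,0.003,0],[0,0,0,0.004,0],[0,0,0,0.005,0],[0,0,0,0.005,0],[0,0,0,0.005,0],[0,0,0,0.005,0]]]'
```

```text
t: 80.55
eef_pos: [636.6, -263.2, 16.3]
tcp_rot: [-3.142, 0.0, -3.11]
ft_force: [-0.6, -0.6, -7.7]
opening: 0.46
t: 81.35
eef_pos: [636.5, -263.2, 12.6]
tcp_rot: [-3.141, 0.001, -3.11]
ft_force: [-5.0, 2.6, 7.9]
opening: 0.463
```

Contact at 12.6 as expected. Releasing, retreating and checking the whole scene.

```bash
python3 -m pendant '[[[0.55,0,0,0,0],[0.75,0,0,0,0],[0.75,0,0,0,0],[0.75,0,0,0,0],[0.75,0,0,-0.02,0],[0.75,0,0,-0.06,0],[0.75,0,0,-0.1,0],[0.75,0,0,-0.14,0]]]'
python3 -m pendant '[[[0.75,0,0,-0.04,0],[0.75,0,0,-0.08,0],[0.75,0,0,-0.12,0],[0.75,0,0,-0.147,0],[0.75,0,0,-0.147,0],[0.75,0,0,-0.147,0],[0.75,0,0,-0.147,0],[0.75,0,0,-0.147,0]]]'
python3 - <<'E'
from h import *
s,d=wrist("ww1"); print(s["eef_pos"]); h=hmap(d)[...,2]
roi=np.zeros(h.shape,bool); roi[5:250,180:340]=1
m=roi&(h>28)&(h<45); print("weight top",np.nanpercentile(h[m],[10,50,90]).round(1))
for r in rects(m,36,d,200): print("weight",r)
for r in rects(roi&(h>11.5)&(h<21),16,d,15): print("walls",r)
move(s,580,-150,np.pi+.0646,320)
a=dict(np.load("top0.npz")); b=env.read_camera("top")
x,y=[cv2.cvtColor(k["image"],cv2.COLOR_BGR2GRAY).astype(int) for k in (a,b)]
D=(abs(x-y)>40)
for n,(u0,u1,v0,v1) in dict(driver=(340,366,155,260),jar=(430,470,185,230),carton=(630,680,245,305)).items():
    c=np.s_[int(v0*.64):int(v1*.64),int(u0*.64):int(u1*.64)]; print(n,"changed px",D[c].sum(),"of",D[c].size)
E
```

```text
t: 82.15
eef_pos: [636.3, -263.2, 152.4]
tcp_rot: [3.141, -0.0, -3.11]
ft_force: [0.6, -0.2, 0.9]
opening: 0.754
t: 82.95
eef_pos: [636.2, -263.1, 296.4]
tcp_rot: [3.14, -0.002, -3.11]
ft_force: [-0.5, 0.0, 0.5]
opening: 0.747
[ 636.15975833 -263.08090539  296.39655995]
weight top [34.8 36.1 37.2]
weight (array([ 636. , -262.2]), 69.9, 43.4, 2.64, array([252.2, 153.7]))
walls (array([ 673.9, -260.5]), 66.2, 19.7, -88.15, array([252.4, 180.1]))
walls (array([ 600.9, -262.3]), 67.2, 19.4, -88.14, array([252.5, 124.3]))
walls (array([ 553.5, -355.3]), 41.2, 12.6, -6.95, array([186.5,  90.9]))
walls (array([ 532.4, -252.3]), 53.5, 41.3, -86.78, array([262. ,  79.9]))
shift m [ 0.0525  0.1148 -0.0236] turn -0.0326
driver changed px 0 of 1139
jar changed px 0 of 725
carton changed px 966 of 1248
```

The weight is flat (top 36.1) inside its nest. The arm hides the carton from the top camera, so I'll move off and recheck everything.

```bash
python3 -m pendant '[[[1,0.01,0.04,-0.01,-0.03],[1,0.02,0.08,-0.02,-0.03],[1,0.03,0.12,-0.02,-0.03],[1,0.04,0.16,-0.02,-0.03],[1,0.05,0.2,-0.02,-0.03],[1,0.056,0.2,-0.02,-0.03],[1,0.056,0.2,-0.02,-0.03],[1,0.056,0.2,-0.02,-0.03]]]'
python3 - <<'E'
from h import *
env.read_camera("wrist"); s,d=wrist("wz"); print(s["eef_pos"]); stack(s,d,108)
E
python3 -m pendant '[[[1,0,0.045,0,0],[1,0,0.09,0,0],[1,0,0.135,0,0],[1,0,0.18,0,0],[1,0,0.225,0,0],[1,0,0.27,0,0],[1,0,0.315,0,0],[1,0,0.35,0,0]]]'
python3 - <<'E'
from h import *
env.read_camera("wrist"); a=dict(np.load("top0.npz")); b=env.read_camera("top"); np.savez("top9.npz",**b)
x,y=[cv2.cvtColor(k["image"],cv2.COLOR_BGR2GRAY).astype(int) for k in (a,b)]
D=(abs(x-y)>30)
for n,(u0,u1,v0,v1) in dict(driver=(340,366,155,260),jar=(430,470,185,230),carton=(630,680,245,305),weight=(550,595,250,305),widenest=(610,655,310,430),narrow=(552,590,318,436)).items():
    c=np.s_[int(v0*.64):int(v1*.64),int(u0*.64):int(u1*.64)]; print(n,"changed px",D[c].sum(),"of",D[c].size)
def Tw(d):
    T=np.eye(4); Rm=cv2.Rodrigues(np.asarray(d["rvec"]))[0]; T[:3,:3]=Rm.T; T[:3,3]=-Rm.T@np.asarray(d["tvec"]); return T
b["T"]=Tw(b); h=hmap(b)[...,2]; roi=np.zeros(h.shape,bool); roi[200:285,350:382]=1
print("bar",rects(roi&(h>19)&(h<40),26,b,30),np.nanmedian(h[roi&(h>20)&(h<40)]))
print(env.state()["eef_pos"],env.state()["t"])
E
```

```text
t: 83.85
eef_pos: [574.4, -65.9, 317.9]
tcp_rot: [-3.141, 0.0, -3.08]
ft_force: [0.7, -1.0, 0.7]
opening: 0.999
[574.44348651 -66.11515503 317.74069036]
h quart [107.1 108.1 109.1]
stack (array([581.3, -64.3]), 200.1, 46.1, 3.6, array([252.8, 159.6]))
h along [107.9 108.3 108.3 108.1 108.1]
t: 84.75
eef_pos: [552.7, 285.9, 317.6]
tcp_rot: [3.141, -0.0, -3.08]
ft_force: [-0.5, -0.2, -0.3]
opening: 0.998
driver changed px 0 of 1139
jar changed px 0 of 725
carton changed px 0 of 1248
weight changed px 20 of 980
widenest changed px 1121 of 2233
narrow changed px 818 of 1824
bar [(array([ 440.4, -260.5]), 199.7, 40.7, 2.26, array([366.7, 242.4]))] 27.16694555112042
[552.42415568 287.23614169 317.17281964] 84.85
```

```bash
python3 -m pendant '[[[1,0,0,0,0],[1,0,0,0,0],[1,0,0,0,0],[1,0,0,0,0],[1,0,0,0,0],[1,0,0,0,0],[1,0,0,0,0],[1,0,0,0,0]]]'; python3 -c "
from cell import env
print(env.job_done())"
```

```text
t: 85.65
eef_pos: [552.4, 284.2, 318.1]
tcp_rot: [3.142, 0.0, -3.08]
ft_force: [0.4, -0.7, 0.4]
opening: 1.001
the job is handed in; nothing more can be done
None
```

The job is finished and handed in at t = 85.7 s. No verdict came back.

**What I did:**
- **Setting bar:** it went from the pins into the narrow nest.
- **Stack:** I hung all three framed cells on the pins, then the end plate. The third cell had been knocked against the tray rim, so I found it again and gripped it above the rim.
- **Weight:** I set it on the plate, left it released for more than 3 s, and put it back in its nest.

**Last checks:**
- **Stack:** it is flat and fully down. Tops read 66.3, 82.3 and 98.3 mm for the cells and 108.1 mm for the plate, against nominal 66, 82, 98 and 108 mm.
- **Bar:** it lies flat in its nest. The final top-camera reading put it 4 mm further over in y than the wrist camera's (441.6, -256.6), and about 40 mm wide. I blamed that coarser view and did not settle it with another look.
- **Weight back in its nest:** its top is at 36.1 mm, so it is flat on the floor.
- **Weight on the plate:** it was square to 0.01°. Two readings disagreed on centring: 0.4 mm off from the gap to the near scribed line, about 1.1 mm off from its outline. I left it there. I could not view a picture of it because the limit of 16 was used up.
- **Screwdriver, jar and carton:** no change between the first and last top images.
- **Force:** the highest contact force in the readings after each move was about 15 N.

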